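# Hold an inspection mirror so that the bench camera sees the thumb rest's solder joint

### The job

A thumb rest has just been soldered under the wide ring on the underside of the saxophone body, where the level bench camera, aimed at the spot straight below it, cannot see it. Pick the inspection mirror out of its wooden rest by its rubber grip and hold it with the middle of the glass straight below the thumb rest at the height of the lens, angled (glass tipped halfway between straight up and facing the lens) so that the thumb rest appears to the camera in the middle of the mirror. Do not touch the instrument or the camera and leave everything else on the bench where it is; finish while holding the mirror still at that angle, and do not put it down.

Things in the scene. Friction and masses are not known exactly. Their poses are not given: they have to be found in the camera images.
- mirror_grip (a point): Loose inspection mirror, 120 g, lying level in its wooden rest: black rubber grip 12 x 12 mm and 108 mm long, thin steel stem, round mirror 44 mm across. This point is the middle of the grip, 51 mm above the bench as it lies. x runs along the grip towards the mirror, z up as it lies, y across. It balances about 15 mm from here towards the mirror.
- mirror_face (a point): Centre of the mirror's glass, on its front, about 120 mm along the grip's x from mirror_grip and 6 mm above the grip's axis. z points straight out of the glass (its normal), y is level across the handle, like the grip's y. As it lies in the rest, the glass faces away from the grip and upward.
- mirror_head (a joint): Stiff swivel between stem and round mirror (axis: the grip's y; friction 0.1 N m, so it keeps its setting unless pushed). The glass's normal rises 0.698 rad + this value above the grip's x direction; the setting differs from start to start (-0.2 to 0.2). It need not be changed.
- mirror: The inspection mirror as a whole: origin at the underside of the middle of the grip, axes as mirror_grip.
- rest: Fixed wooden tool rest: block 100 x 56 mm, 14 mm high, with two notched uprights (12 mm thick, 44 mm wide, 54 mm high) at x = -43 and +41 mm. The grip lies in the notches (16 mm wide, 9 mm deep); in the 72 mm between the uprights both its sides are free. Origin on the bench under the middle of the grip; x along the grip towards the mirror.
- thumb_rest (a point): Thumb rest: small brass plate, 16 x 26 mm, soldered to the underside of the instrument, under the one wide ring (34 mm across, 14 mm wide) round the tube; its small hook reaches 11 mm lower. This point is the middle of the plate's underside, 166 mm above the bench. y runs along the tube towards the bell.
- horn: Fixed brass body of a small straight saxophone, keys off, level, axis 187 mm above the bench, on a mandrel and dark steel post. Origin on the bench straight below the thumb rest; y along the tube, which runs from its narrow end (y = -158 mm) to the bell (91 mm across, y = 215 mm); the post (240 mm tall, foot 110 mm square) is at y = 290 mm. Only low tools lie under the tube.
- camera: Fixed bench camera: level black cylinder 36 mm thick on a post with a round foot, 164 mm tall in all, beyond the instrument from the robot. Its origin lies on the bench below the point it is aimed at (straight below the thumb rest); x points level from there to the camera, z up. The camera lies between x = 170 and 264 mm.
- lens (a point): The middle of the camera's lens, 105 mm above the bench and 170 mm from the point the camera is aimed at. It looks level along -x of this frame.
- aim (a point): Point the camera is aimed at: on its level line of sight (105 mm above the bench), straight below the thumb rest (61 mm under its plate). z of this frame points halfway between straight up and level towards the lens, y is level: the way the glass faces when the reflected view of the thumb rest goes straight into the lens.
- pliers: Bystander: flat-nose pliers lying on the bench, 145 mm long, 12 mm high.
- screwdriver: Bystander: screwdriver lying on the bench, 180 mm long.
- bottle: Bystander: white plastic solvent bottle, 52 mm across, 115 mm tall, standing.
- jar: Bystander: amber glass jar with a steel lid, 60 mm across, 40 mm tall, standing.
- mouthpiece: Bystander: black saxophone mouthpiece standing on its wide end, 26 mm across, 84 mm tall.
- mallet: Bystander: small wooden mallet lying on the bench, handle 195 mm long, head 80 mm by 34 mm.
- key_tray: Bystander: low wooden tray of removed brass keys, 100 x 150 mm, 22 mm high.
There are look-alikes about, which are no part of the job. What is meant by the mirror is not yellow, and is the larger of those in its own colour.

How it is judged (in metres and radians):
On the way:
1. the mirror has been lifted out of its rest in the fingers (height (world z) of mirror_grip above 0.062 m and contact force between mirror and rest below 0.05 N and contact force between mirror and the fingers above 0.5 N), for 0.1 s.
At the end, for the whole second after the job is handed in: The fingers alone hold the mirror, at rest; the glass's centre is within 14 mm of straight below the thumb rest and within 14 mm of the lens's height, and its normal within 6 degrees of halfway between straight up and level towards the lens (horizontal distance between mirror_face and thumb_rest below 0.014 m and z of mirror_face in the frame of lens between -0.014 and 0.014 m and angle between the z axis of mirror_face and the z axis of aim, either way round below 0.105 rad and angle between mirror_face's own z axis and vertical below 1.2 rad and contact force between mirror and the fingers above 0.5 N and contact force between mirror and rest below 0.05 N and height (world z) of mirror_grip above 0.045 m and linear speed of mirror below 0.02 m/s and angular speed of mirror below 0.15 rad/s); the arm keeps its last pose, push and grip.
It fails at once if the instrument or its post is touched (contact force between horn and anything else above 1 N).
It fails at once if the camera is touched (contact force between camera and anything else above 1 N).
It fails at once if a bystander is shifted by more than 25 mm (distance of any of pliers, screwdriver, bottle, jar, mouthpiece, mallet, key_tray from where it was at the start of the episode above 0.025 m).
It also fails if it takes over 38 s, if anything falls off the work surface, if the arm or the gripper's body presses on something with over 40 N, if the wrist force passes 120 N, or if a joint passes its speed limit or range.

### The arm

A 6-joint arm with a two-finger parallel gripper is mounted at the origin on the work surface. World frame = base frame: x ahead of the robot, y to its left, z up, the work surface at z = 0. Lengths are in mm, angles in rad, forces in N, time in s.
With the tool pointing down it reaches from about 275 to 750 mm from the base axis. Payload 10.2 kg.
Tool frame: the origin (TCP) lies on the front face of the gripper's body, between the roots of the fingers; the fingertips stand 73 mm ahead of it and the grasp point (between the pads) lies ctrl.grip_depth ahead of it (ctrl.grip_depth is the distance from the TCP to the grasp point, in mm); z points along the fingers, y is the direction in which the jaws open and shut (so a half turn about z gives the same grasp; the last joint's range is limited). The gripper opens to 85 mm and grips with 20 to 120 N. Pads are 22 mm wide; open, the fingers measure 114 mm over their backs; the gripper's body (76 mm by 85 mm) begins 54 mm behind the grasp point. The pads swing forward as they close: fully open they stand 13 mm farther back than shut.
Start: joints at [0.979, 0.313, 1.498, -0, 1.331, -0.223], TCP at [189.274, 489.701, 303.894] pointing down, gripper open.
Joint ranges: [-2.94, 2.94], [-0.97, 2.17], [0.19, 2.56], [-1.23, 4.37], [0.02, 3.11], [-2.88, 2.88]. Speed limits (rad/s): [2.39, 2.39, 3.01, 3.14, 3.14, 3.14].

### API

Orientations are given as a unit quaternion [w, x, y, z].
In Python, from rig import readout, capture, ctrl, nets gives the robot as it stands. The module is installed in compiled form; this text tells all that it offers.
- The arm moves only by the tool apply_moves, never from a script. Its argument "targets" is a list of rows, each a list of 4 numbers: the shift along the tool's x, y, z in cm, then the turn about the tool's z in degrees. A call has 1 to 8 rows; each row shifts and turns the commanded pose from where the row before left it, along the tool's axes as they then stand; what a row does not reach is not made up. A row lasts 1/10 s, in which the tool goes at most 50 mm and 8.59 degrees, less where a joint would pass 70% of its speed; a pose out of reach is approached as far as the arm can. A call with a gripper value outside its range is refused whole. "grip" is the finger opening in cm, from 0 to 8.54, set as the call begins (left out, the last holds). The fingers move at their own pace and stop on an object; "force" is the grip in N (left out, the last holds). Time passes only in rows, so rows that do not move let the fingers close. It gives the time, the measured TCP pose, the force and the opening at its end, in the units of the state.
- readout.sense(): the state, without advancing time (a new reading comes with each control period).
- capture(name): name is "side" or "top"; returns a dict with "img" (480x640x3 uint8, red, green, blue), "fov_y" (degrees; the focal length in pixels is half the picture's height over the tangent of half this angle, whatever the lens; pixels are square), "cx", "cy" (the principal point, pixels), "D" ([k1, k2, p1, p2, k3] as OpenCV has them; the pictures are not rectified), "eye" and "rotation" of the camera in the world. Camera axes: x right, y down, z forward; pixel columns grow to the right and rows downward; lengths in mm; the calibration is good to about 2 mm. A picture is of the moment at which its call begins. There is no depth.
- ctrl.finish_job(): hands the job in, once; it reports no verdict.
Trained networks look in the newest picture that a camera, given by its name, has taken for a name from the list of things; names that differ only in an ending like _2 or _b are one class to them, and where a whole thing is asked for, a point or a joint stands for the part that bears it (a point fixed in the world has none). Each returns a list of dicts, best first, with "score" (0 to 1); they miss things now and then, are a little off and sometimes report something else, mostly with a low value. They report only what shows in the picture. A call takes as long as a camera call. They do not tell look-alikes from the thing itself.
- nets.boxes_of(camera, target): "location" ([column, row] as shares, 0 to 1, of the picture: columns of its width, rows of its height, amid what is visible of it).
The state is a dict: "time_s": time; "joints": joint angles; "dq": joint speeds; "tau": joint torques, N m; "eef_pos": TCP position; "ee_rot": TCP orientation; "force": force on the tool from outside, world axes, zero at the start; "wrist_torque": the same for the moment, N m; "grip_width": opening from 0.0 (shut) to 1.0 (fully open).
Only numpy, scipy, OpenCV 4.12 (cv2) and the standard library are available. Lean on these libraries where they do the work, as an engineer would, in place of code of your own. Each camera call takes 0.05 s, during which the arm holds its last target.

## Working session

There is one attempt and no reset: what is moved stays moved. The work goes in short steps, Python scripts to look and compute and a tool call to move; the robot and the scene stay as the last step left them, time stands still between calls to the robot, and variables do not carry over. Pictures are saved under pics/ and viewed, and the job is handed in when it is done.

Besides the shell and the picture viewer there is one more tool, called after "Emit:" as name([rows], argument=value, ...), one row to a line, values as JSON. apply_moves: Moves the arm, as the interface text tells. Its arguments: {"type":"object","properties":{"targets":{"type":"array"},"grip":{"type":"number"},"force":{"type":"number"}},"required":["targets"]}

```bash
mkdir -p pics; ls
python3 - <<'E'
from rig import readout, capture, ctrl, nets
import cv2,numpy as np,pickle
s=readout.sense(); print(s, ctrl.grip_depth)
for n in ["side","top"]:
    c=capture(n); cv2.imwrite(f"pics/{n}0.png",c["img"][:,:,::-1]); pickle.dump(c,open(f"{n}0.pkl","wb"))
    print(n,{k:v for k,v in c.items() if k!="img"})
    for t in ["mirror_grip","mirror_face","mirror","rest","thumb_rest","horn","camera","lens"]:
        try: print(t,[(np.round(np.array(d["location"])*[640,480],1).tolist(),round(d["score"],2)) for d in nets.boxes_of(n,t)])
        except Exception as e: print(t,e)
E
```

```text
pics
{'time_s': 0.0, 'joints': array([ 9.78619744e-01,  3.13449961e-01,  1.49845096e+00, -9.78522913e-06,
        1.33100530e+00, -2.23434760e-01]), 'dq': array([ 0.00075231, -0.00012466,  0.00057102,  0.00072232, -0.00072363,
        0.00392418]), 'tau': array([-3.76307153e-04, -4.12262678e+01, -2.59739166e+01, -2.16566427e-04,
        4.23388265e-03,  3.19953216e-06]), 'eef_pos': array([189.1642982 , 489.55328171, 303.3298137 ]), 'ee_rot': array([-2.56115202e-04,  1.83326958e-01,  9.83051776e-01, -6.04806798e-04]), 'force': array([-0.20328074, -0.12607917, -0.18604206]), 'wrist_torque': array([ 0.01694476, -0.00505891,  0.01074455]), 'grip_width': 1.0001271068011486} 53.900000000000006
side {'fov_y': 45.12002605566046, 'cx': 317.0596720318873, 'cy': 227.81512614914433, 'D': array([-0.17205063,  0.        ,  0.        ,  0.        ,  0.        ]), 'eye': array([196.50296789, 867.9726968 , 844.80163899]), 'rotation': array([ 0.09006058, -0.16478894,  0.86873363, -0.45829638])}
mirror_grip [([391.4, 210.1], 0.75), ([269.6, 222.6], 0.4)]
mirror_face [([356.6, 200.6], 0.6)]
mirror [([38
[... 248 characters left out ...]
248503715, 'cy': 246.3615340229569, 'D': array([0.00837436, 0.        , 0.        , 0.        , 0.        ]), 'eye': array([ 440.89299971,  -74.21970172, 1029.62904173]), 'rotation': array([-0.05333274,  0.71093799, -0.69896063,  0.05636337])}
mirror_grip [([385.7, 175.1], 0.74), ([442.1, 289.3], 0.73), ([498.8, 312.2], 0.68)]
mirror_face [([448.2, 252.8], 0.48), ([364.8, 349.8], 0.48), ([362.0, 178.7], 0.41)]
mirror [([498.0, 313.8], 0.84), ([444.8, 286.9], 0.8), ([386.5, 179.3], 0.54)]
rest [([432.6, 308.6], 0.97), ([182.4, 213.0], 0.75)]
thumb_rest [([180.0, 214.2], 0.86)]
horn []
camera [([262.2, 145.7], 0.74), ([447.0, 258.5], 0.61), ([323.2, 295.3], 0.48)]
lens [([263.1, 150.3], 0.92)]
```

View pics/side0.png

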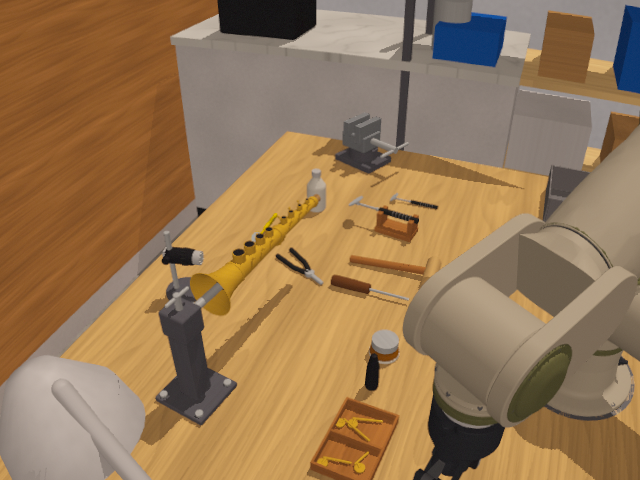

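View pics/top0.png

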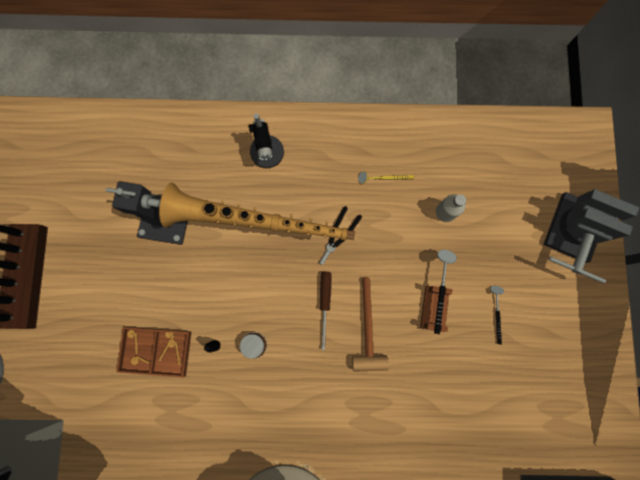

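The meant mirror is the black one in the wooden rest, at top (440,300) and side (395,212). The look-alikes are the yellow one at top (385,177) and a small black one at top (498,313), which is not in a rest. I'll enlarge the crops to confirm this and measure.

```bash
cat > h.py <<'E'
import numpy as np,cv2,pickle
from scipy.spatial.transform import Rotation as R
from scipy.optimize import least_squares
def load(n): return pickle.load(open(n+".pkl","rb"))
def K(c):
    f=240/np.tan(np.radians(c["fov_y"])/2); return np.array([[f,0,c["cx"]],[0,f,c["cy"]],[0,0,1]])
def Rm(c): q=c["rotation"]; return R.from_quat([q[1],q[2],q[3],q[0]]).as_matrix()
def ray(c,p):
    u=cv2.undistortPoints(np.array([[p]],float),K(c),np.array(c["D"]))[0,0]
    d=Rm(c)@np.array([u[0],u[1],1]); return c["eye"],d/np.linalg.norm(d)
def proj(c,P):
    P=np.atleast_2d(np.array(P,float)); X=(P-c["eye"])@Rm(c)
    return cv2.projectPoints(X.reshape(-1,1,3),np.zeros(3),np.zeros(3),K(c),np.array(c["D"]))[0][:,0]
def atz(c,p,z):
    e,d=ray(c,p); return e+d*(z-e[2])/d[2]
def tri(cs,ps):
    A=np.zeros((3,3));b=np.zeros(3)
    for c,p in zip(cs,ps):
        e,d=ray(c,p);M=np.eye(3)-np.outer(d,d);A+=M;b+=M@e
    return np.linalg.solve(A,b)
def crop(c,x0,y0,w,h,s,name):
    im=c["img"][y0:y0+h,x0:x0+w,::-1]; cv2.imwrite("pics/"+name,cv2.resize(im,None,fx=s,fy=s,interpolation=cv2.INTER_CUBIC))
E
python3 - <<'E'
from h import *
t=load("top0");s=load("side0")
crop(t,410,230,110,120,5,"t_mir.png")
crop(s,340,180,110,70,7,"s_mir.png")
crop(t,120,110,240,140,3,"t_horn.png")
crop(s,150,180,190,150,4,"s_horn.png")
E
```

```text
(no output)
```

View pics/t_mir.png

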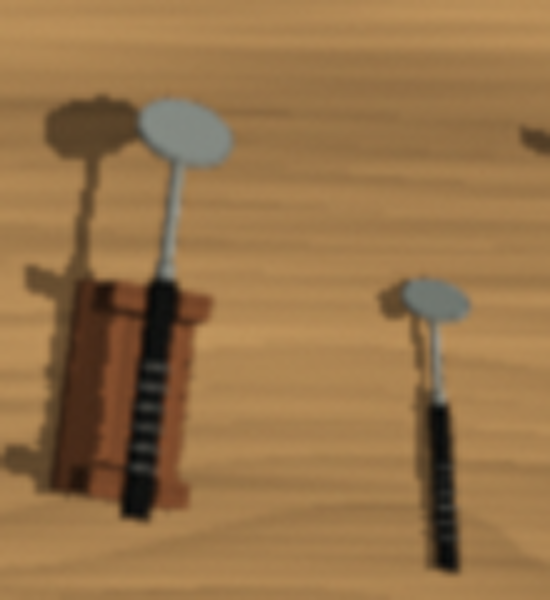

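View pics/s_mir.png

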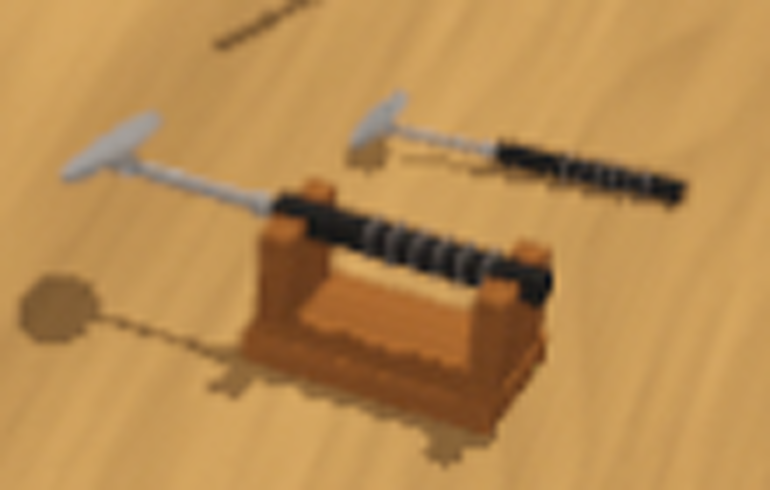

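View pics/t_horn.png

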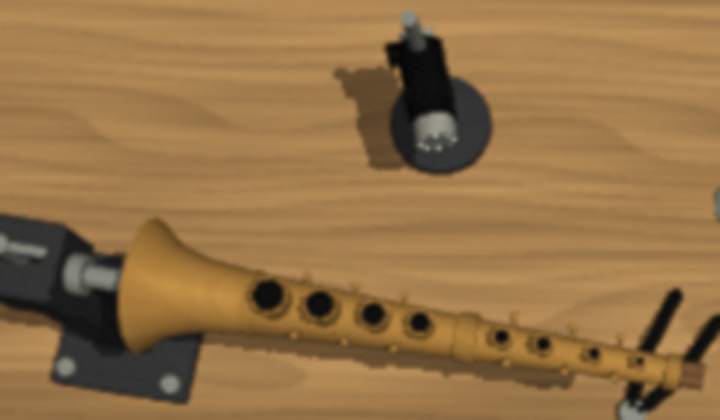

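View pics/s_horn.png

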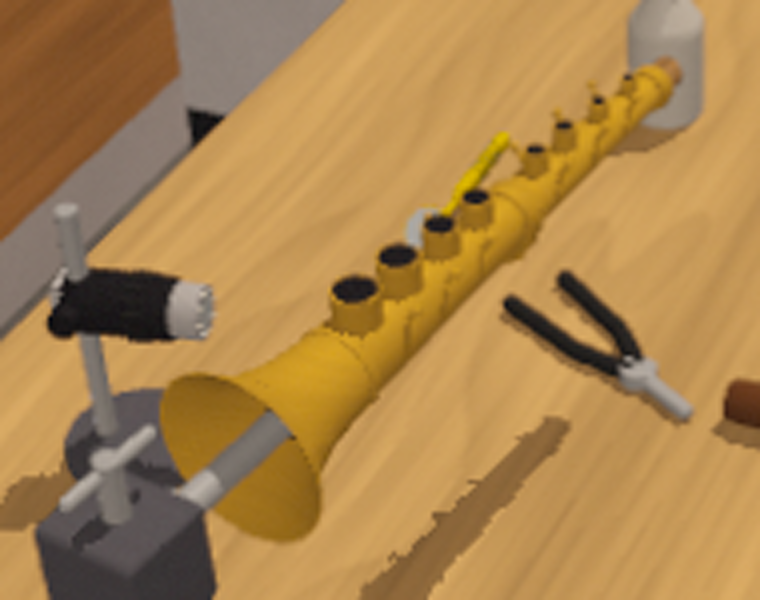

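Run:
```python
from h import *
t=load("top0");s=load("side0")
def tr(a,b): 
    P=tri([t,s],[a,b]); e=[np.linalg.norm(proj(c,P)[0]-p) for c,p in((t,a),(s,b))]; return P.round(1),np.round(e,1)
T=lambda p:(410+(p[0]+.5)/5-.5,230+(p[1]+.5)/5-.5)
S=lambda p:(340+(p[0]+.5)/7-.5,180+(p[1]+.5)/7-.5)
print("front end",tr(T((163,281)),S((275,205))))
print("rear end",tr(T((137,518)),S((545,285))))
print("disc",tr(T((186,132)),S((111,146))))
a=(120+465/3,110+337/3); b=(150+518/4,180+218/4)
print("ring",tr(a,b),atz(t,a,187),atz(s,b,187))
L=(120+436/3,110+138/3); Ls=(150+207/4,180+311/4)
print("lens",tr(L,Ls),atz(t,L,105))
B=(120+419/3,110+55/3); print("cam rear", atz(t,B,110), tr(B,(150+70/4,180+298/4)))
print("tube narrow end",atz(t,(120+680/3,110+372/3),187))
print("bell",atz(t,(120+135/3,110+287/3),187))
# masks of disc
for c,n,(x0,y0,w,h) in((t,"t",(432,246,30,22)),(s,"s",(345,192,26,18))):
    im=c["img"][y0:y0+h,x0:x0+w]; hsv=cv2.cvtColor(im,cv2.COLOR_RGB2HSV); print(n); 
    for r in hsv[...,1]: print(' '.join('%3d'%v for v in r))
```

```text
front end (array([ 510.6, -345.1,   53.9]), array([0.9, 0.8]))
rear end (array([ 406. , -331.1,   52.8]), array([1. , 0.8]))
disc (array([ 577.7, -356.2,   57.7]), array([0.8, 0.7]))
ring (array([618.8,  19.7, 184.9]), array([0.5, 0.5])) [619.33604512  19.75231986 187.        ] [616.31333706  22.34621555 187.        ]
lens (array([787.3,  55.6, 104.7]), array([0.1, 0.1])) [787.008711    55.44798406 105.        ]
cam rear [849.54194984  69.77550329 110.        ] (array([857.9,  72.8, 103.7]), array([2.5, 2.5]))
tube narrow end [ 598.34006729 -122.43422982  187.        ]
bell [649.22176546 239.29717696 187.        ]
t
135 132 135 135 134 133 134 133 132 134 135 135 135 134 135 135 135 135 134 134 134 134 132 134 135 134 135 135 132 133
133 133 132 135 135 134 133 133 132 134 134 136 134 134 135 136 135 135 134 136 134 135 134 133 134 134 135 135 135 135
135 134 133 133 134 135 134 136 134 133 132 132 132 134 133 135 135 135 136 135 134 135 135 134 134 134 134 134 133 133
136 136 135 135 134 135 135 133 123 109  98  92  96 101 103 111 123 131 133 134 137 134 134 133 133 134 135 134 133 
[... 3337 characters left out ...]
  17  23  40  45  29  30  28  43  61  70  90 112 134 144 142 142 143 143 142
142 141 143 106  47  20  22  25  54 104 112  96  54  21  29  28  38  47  54  51  62 102 131 143 143 142
142 143 144 118  59  52  79 105 125 137 138 136 117 107 119 112  84  41  29  27  32  51  63  73 102 125
143 143 142 137 129 129 131 137 146 144 144 146 142 142 143 142 132 119 111  95  70  43  29  36  57  59
143 139 142 142 142 143 144 143 143 146 146 143 143 142 144 142 142 142 142 137 130 121 105  82  40  28
143 143 143 144 142 143 143 144 143 145 145 142 142 143 144 143 144 142 141 144 143 146 143 133 124 114
144 141 145 144 143 143 145 145 143 144 143 144 145 145 145 146 143 144 144 145 146 141 143 143 145 139
```

```bash
cat > fit.py <<'E'
from h import *
t=load("top0");s=load("side0")
def alpha(c,x0,y0,w,h,lo,hi):
    S=cv2.cvtColor(c["img"],cv2.COLOR_RGB2HSV)[y0:y0+h,x0:x0+w,1].astype(float)
    return np.clip((hi-S)/(hi-lo),0,1)
rt=(432,246,30,22); rs=(345,192,26,18)
at=alpha(t,*rt,13,135); as_=alpha(s,*rs,22,143)
wt=np.ones_like(at); wt[14:,10:17]=0
ws=np.ones_like(as_); 
for r in range(9,18): ws[r,11:]=0
ws[10:13,8:]=0
SS=8
def render(c,r,C,e,yaw,th,sh):
    n=np.array([np.cos(e)*np.cos(yaw),np.cos(e)*np.sin(yaw),np.sin(e)]); y=np.array([-np.sin(yaw),np.cos(yaw),0]); x=np.cross(y,n)
    a=np.linspace(0,2*np.pi,90); circ=22*(np.outer(np.cos(a),x)+np.outer(np.sin(a),y))
    P=np.vstack([C+circ,C+circ-th*n]); u=proj(c,P)+sh-np.array(r[:2])+0.5
    h=cv2.convexHull((u*SS*16).round().astype(np.int32))
    m=np.zeros((r[3]*SS,r[2]*SS),np.uint8); cv2.fillPoly(m,[h],255,shift=4)
    m=cv2.resize(m,(r[2],r[3]),interpolation=cv2.INTER_AREA)/255.
    return cv2.GaussianBlur(m,(0,0),.6)
C0=np.array([577.7,-356.2,57.7])
def res(p,yaw,th,full=False):
    a=(render(t,rt,C0,p[0],yaw,th,p[1:3])-at)*wt; b=(render(s,rs,C0,p[0],yaw,th,p[3:5])-as_)*ws
    return (a,b) if full else np.r_[a.ravel(),b.ravel()]
if __name__=="__main__":
  for yd in(-10,-7.5,-5):
    for th in(1,2.,3,4):
      best=None
      for e0 in(.5,.65,.8):
        o=least_squares(res,[e0,0,0,0,0],args=(np.radians(yd),th),diff_step=.02,x_scale=[.1,1,1,1,1])
        if best is None or o.cost<best.cost:best=o
      a,b=res(best.x,np.radians(yd),th,True)
      print(yd,th,best.x.round(3),(a**2).sum().round(3),(b**2).sum().round(3),"deg",np.degrees(best.x[0]).round(1))
E
python3 fit.py
```

```text
-10 1 [0.904 0.    0.    0.    0.   ] 4.549 7.612 deg 51.8
-10 2.0 [0.883 0.    0.    0.    0.   ] 2.825 9.987 deg 50.6
-10 3 [0.856 0.    0.    0.    0.   ] 1.696 13.2 deg 49.1
-10 4 [0.843 0.    0.    0.    0.   ] 1.907 16.306 deg 48.3
-7.5 1 [0.894 0.    0.    0.    0.   ] 4.471 6.802 deg 51.2
-7.5 2.0 [0.875 0.    0.    0.    0.   ] 2.894 9.289 deg 50.1
-7.5 3 [0.857 0.    0.    0.    0.   ] 2.045 12.403 deg 49.1
-7.5 4 [0.828 0.    0.    0.    0.   ] 1.873 16.274 deg 47.4
-5 1 [0.879 0.    0.    0.    0.   ] 4.391 6.492 deg 50.4
-5 2.0 [0.859 0.    0.    0.    0.   ] 2.986 9.279 deg 49.2
-5 3 [0.846 0.    0.    0.    0.   ] 2.418 12.274 deg 48.4
-5 4 [0.833 0.    0.    0.    0.   ] 2.859 15.535 deg 47.7
```

```bash
cat > fit2.py <<'E'
from fit import *
from scipy.optimize import minimize
for yd in(-7.5,):
  for th in(1,2,3,4):
    f=lambda p:(res(np.r_[p[0],p[1:5]],p[5],th)**2).sum()
    for e0 in (.6,.85):
      o=minimize(f,[e0,0,0,0,0,np.radians(yd)],method="Nelder-Mead",options=dict(initial_simplex=np.array([e0,0,0,0,0,-.13])+np.vstack([np.zeros(6),np.diag([.15,.7,.7,.7,.7,.1])]),maxiter=600))
      a,b=res(o.x[:5],o.x[5],th,True)
      print(th,o.x.round(3),(a**2).sum().round(3),(b**2).sum().round(3),"e deg",np.degrees(o.x[[0,5]]).round(1))
E
python3 fit2.py
```

```text
1 [ 0.892 -0.097  0.506 -1.004 -0.307 -0.121] 0.517 0.655 e deg [51.1 -6.9]
1 [ 0.904 -0.043  0.611 -0.755 -0.256 -0.119] 0.704 0.49 e deg [51.8 -6.8]
2 [ 0.873 -0.023  0.422 -1.022 -0.434 -0.142] 0.619 0.504 e deg [50.  -8.1]
2 [ 0.876 -0.014  0.428 -1.012 -0.439 -0.144] 0.667 0.469 e deg [50.2 -8.3]
3 [ 0.85   0.094  0.243 -1.195 -0.537 -0.16 ] 0.856 0.633 e deg [48.7 -9.2]
3 [ 0.848  0.082  0.245 -1.018 -0.716 -0.165] 0.748 0.732 e deg [48.6 -9.4]
4 [ 0.83   0.144  0.032 -1.235 -0.776 -0.199] 1.124 0.781 e deg [ 47.5 -11.4]
4 [ 0.824  0.096  0.048 -1.177 -0.81  -0.189] 1.024 0.921 e deg [ 47.2 -10.8]
```

Confirmed: the black mirror in the rest has the bigger disc. The grip middle is near (458,-338,51) with yaw about -7.5°, and the glass elevation is about 50°. The thumb rest is near (619.5,20), with the lens in direction about 12°. Next I'll move over the rest.

Emit:
apply_moves([
  [0,0,0,-6.75],
  [0,0,0,-6.75],
  [-1.88,-3.93,0,0],
  [-1.88,-3.93,0,0],
  [-1.88,-3.93,0,0],
  [-1.88,-3.93,0,0],
  [-1.88,-3.93,0,0],
  [-1.88,-3.93,0,0],
], grip=5)

```text
time_s: 1.7
eef_pos: [269.8, 239.5, 304.0]
ee_rot: [0.0, 0.066, 0.998, 0.0]
force: [0.9, 0.6, 0.3]
grip_width: 0.588
```

Emit:
apply_moves([
  [-1.88,-3.93,0,0],
  [-1.88,-3.93,0,0],
  [-1.88,-3.93,0,0],
  [-1.88,-3.93,0,0],
  [-1.88,-3.93,0,0],
  [-1.88,-3.93,0,0],
  [-1.88,-3.93,0,0],
  [-1.88,-3.93,0,0],
])

```text
time_s: 2.5
eef_pos: [377.2, -92.6, 304.1]
ee_rot: [0.0, 0.067, 0.998, -0.0]
force: [1.5, 0.8, 0.7]
grip_width: 0.58
```

Emit:
apply_moves([
  [-1.88,-3.93,0,0],
  [-1.88,-3.93,0,0],
  [-1.88,-3.93,0,0],
  [-1.88,-3.93,0,0],
  [-1.88,-3.93,0,0],
  [-1.88,-3.93,0,0],
  [0,0,0,0],
  [0,0,0,0],
])

```text
time_s: 3.3
eef_pos: [457.5, -339.6, 303.3]
ee_rot: [-0.0, 0.067, 0.998, 0.0]
force: [-0.4, 0.9, -0.3]
grip_width: 0.585
```

```bash
cat > st.py <<'E'
from rig import readout, capture, ctrl, nets
from h import *
def snap(n,tag):
    c=capture(n); pickle.dump(c,open(f"{n}{tag}.pkl","wb")); return c
def state():
    s=readout.sense(); q=s["ee_rot"]; M=R.from_quat([q[1],q[2],q[3],q[0]]).as_matrix()
    print("t",round(s["time_s"],2),"pos",s["eef_pos"].round(1),"x-ang",np.degrees(np.arctan2(M[1,0],M[0,0])).round(2),"z",M[:,2].round(4),"F",s["force"].round(2),"g",round(s["grip_width"],3),"q",s["joints"].round(2)); return s,M
E
python3 - <<'E'
from st import *
s,M=state(); print(M[:,:2].T@(np.array([458.3,-338.1])-s["eef_pos"][:2])if 0 else M.T@(np.array([458.3,-338.1,105])-s["eef_pos"]))
t=snap("top","1"); crop(t,380,220,160,130,5,"t1.png")
E
```

```text
t 3.3 pos [ 457.5 -339.6  303.3] x-ang 172.32 z [-7.e-04  1.e-03 -1.e+00] F [-0.4   0.94 -0.31] g 0.585 q [-0.84  0.41  1.36  0.    1.37 -2.28]
[ -0.79642054   1.41507871 198.27228862]
```

View pics/t1.png

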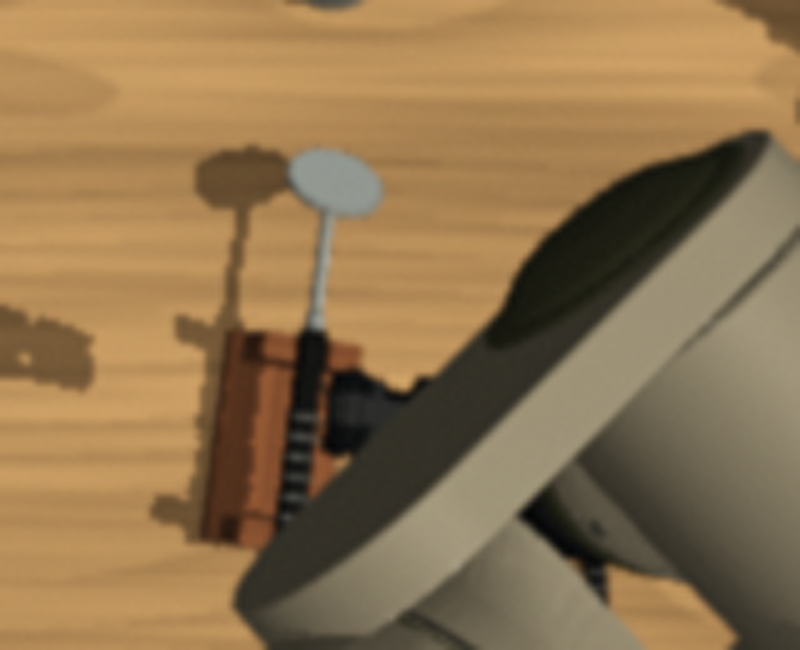

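The top view shows the gripper beside and above the rest, with the grip at crop (300,430) and the disc at crop (335,183), both unchanged. I'll descend.

Emit:
apply_moves([
  [-0.08,0.15,4,0],
  [0,0,4,0],
  [0,0,4,0],
  [0,0,4,0],
  [0,0,2,0],
  [0,0,0,0],
  [0,0,0,0],
])

```text
time_s: 4.05
eef_pos: [459.0, -337.5, 125.3]
ee_rot: [0.001, 0.066, 0.998, -0.0]
force: [0.7, -1.1, 0.5]
grip_width: 0.583
```

Run:
```python
from st import *
s,M=state()
c=snap("side","2"); crop(c,320,140,160,120,5,"s2.png")
```

```text
t 4.05 pos [ 459.  -337.5  125.3] x-ang 172.42 z [ 0.001  -0.0011 -1.    ] F [ 0.74 -1.07  0.51] g 0.583 q [-0.84  0.6   1.56  0.    0.98 -2.28]
```

View pics/s2.png

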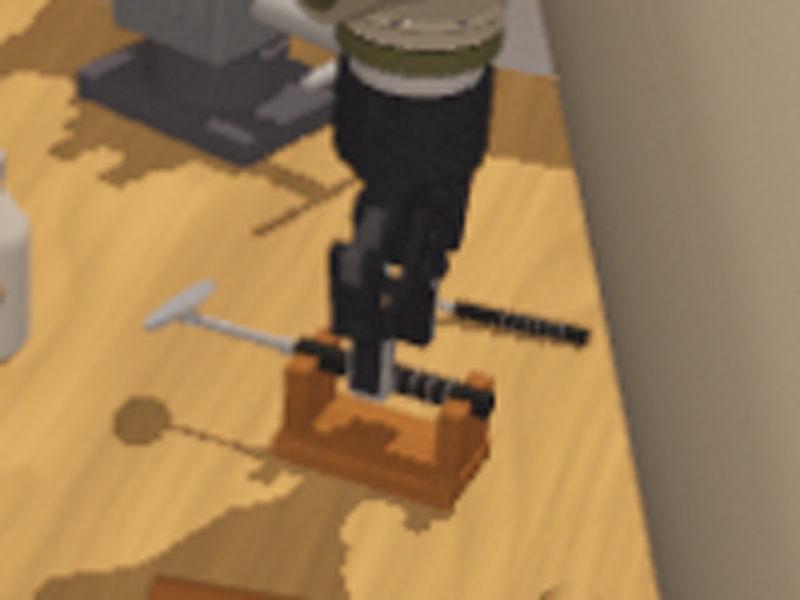

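The fingers straddle the grip between the uprights, with the near finger at crop (370,370). I'll go down the last 20 mm and close at moderate force.

Emit:
apply_moves([
  [0,0,1,0],
  [0,0,1,0],
  [0,0,0,0],
])

```text
time_s: 4.4
eef_pos: [458.1, -337.4, 102.6]
ee_rot: [-0.001, 0.067, 0.998, 0.001]
force: [0.4, -0.2, -0.4]
grip_width: 0.58
```

Emit:
apply_moves([
  [0,0,0,0],
  [0,0,0,0],
  [0,0,0,0],
  [0,0,0,0],
  [0,0,0,0],
  [0,0,0,0],
], grip=0, force=30)

```text
time_s: 5.0
eef_pos: [458.7, -338.1, 104.3]
ee_rot: [0.0, 0.067, 0.998, -0.0]
force: [-1.0, 0.2, 4.0]
grip_width: 0.137
```

Emit:
apply_moves([
  [0,0,-1,0],
  [0,0,-1,0],
  [0,0,-1,0],
  [0,0,-1,0],
  [0,0,-1,0],
  [0,0,0,0],
  [0,0,0,0],
])

```text
time_s: 5.7
eef_pos: [458.5, -337.8, 154.0]
ee_rot: [0.0, 0.067, 0.998, -0.0]
force: [-0.4, 0.2, -1.4]
grip_width: 0.138
```

Run:
```python
from st import *
s,M=state()
c=snap("side","3"); crop(c,320,140,160,120,5,"s3.png")
c=snap("top","3"); crop(c,380,220,160,120,5,"t3.png")
```

```text
t 5.7 pos [ 458.5 -337.8  154. ] x-ang 172.37 z [ 1.e-04 -1.e-04 -1.e+00] F [-0.44  0.15 -1.35] g 0.138 q [-0.84  0.56  1.54  0.    1.04 -2.28]
```

View pics/s3.png

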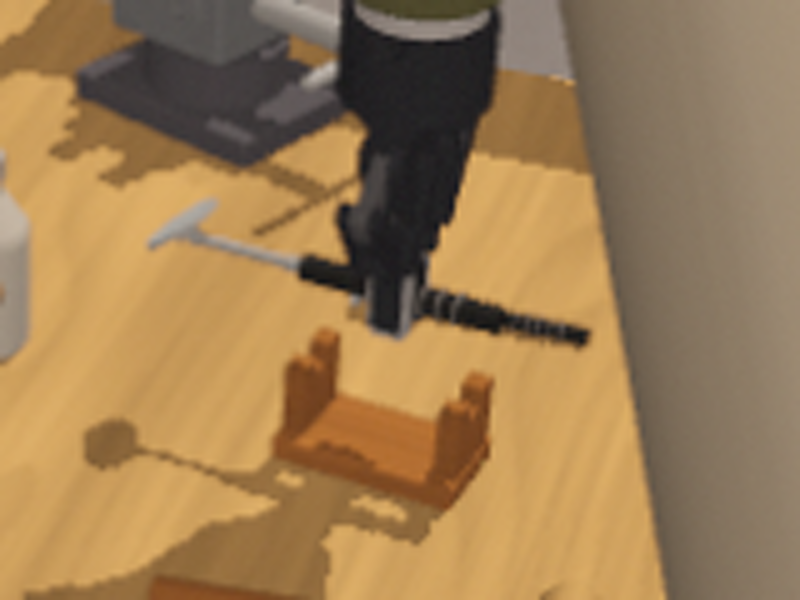

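View pics/t3.png

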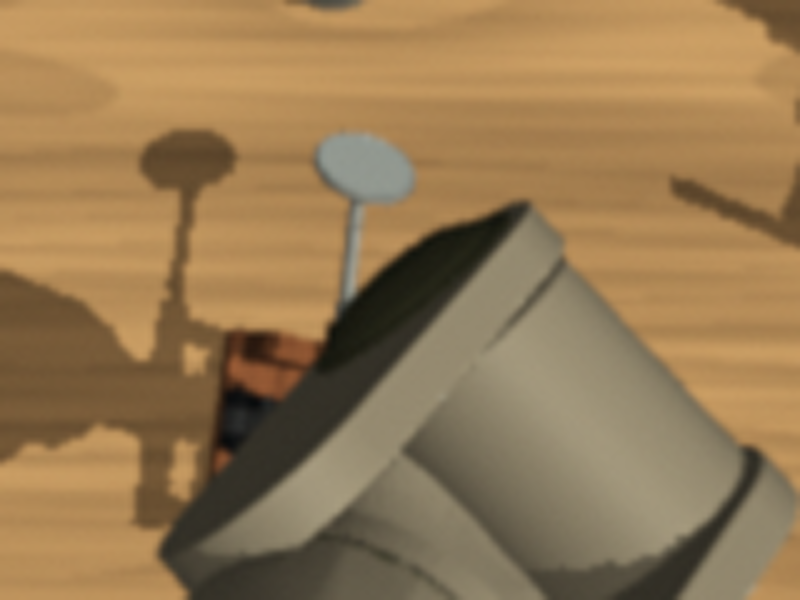

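The mirror is lifted clear, with the disc at side crop (182,225) and the rest empty. I'll carry it closer to the side camera to measure the glass angle properly.

Emit:
apply_moves([
  [0,0,-3,0],
  [1.42,3.69,-1.4,0],
  [1.42,3.69,-1.4,0],
  [1.42,3.69,-1.4,0],
  [1.42,3.69,-1.4,0],
  [1.42,3.69,-1.4,0],
  [1.42,3.69,-1.4,0],
  [1.42,3.69,-1.4,0],
])

```text
time_s: 6.6
eef_pos: [393.6, -67.2, 282.1]
ee_rot: [-0.0, 0.067, 0.998, 0.0]
force: [0.2, -0.2, -1.3]
grip_width: 0.137
```

Emit:
apply_moves([
  [1.42,3.69,-1.4,0],
  [1.42,3.69,-1.4,0],
  [1.42,3.69,-1.4,0],
  [1.42,3.69,-1.4,0],
  [1.42,3.69,-1.4,0],
  [1.42,3.69,-1.4,0],
  [1.42,3.69,-1.4,0],
  [0,0,0,0],
])

```text
time_s: 7.4
eef_pos: [329.0, 203.7, 381.2]
ee_rot: [0.001, 0.064, 0.998, 0.001]
force: [-0.6, 0.8, -1.7]
grip_width: 0.131
```

Run:
```python
from st import *
s,M=state()
c=snap("side","4"); cv2.imwrite("pics/s4.png",c["img"][:,:,::-1])
c=snap("top","4"); cv2.imwrite("pics/t4.png",c["img"][:,:,::-1])
```

```text
t 7.4 pos [329.  203.7 381.2] x-ang 172.7 z [ 0.002   0.0016 -1.    ] F [-0.57  0.8  -1.73] g 0.131 q [ 0.25 -0.05  1.72  0.    1.48 -1.19]
```

View pics/s4.png

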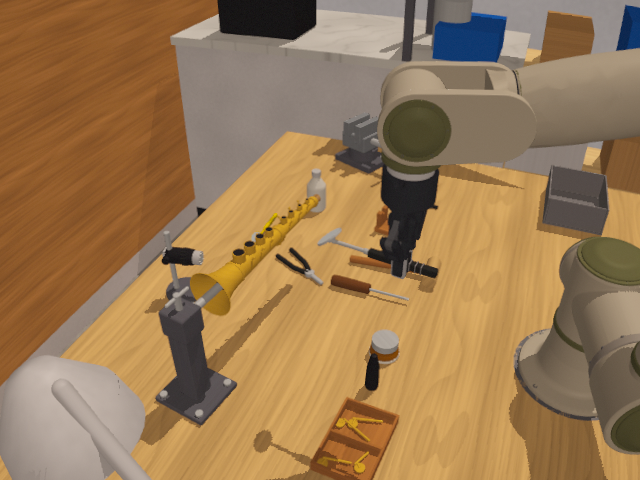

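View pics/t4.png

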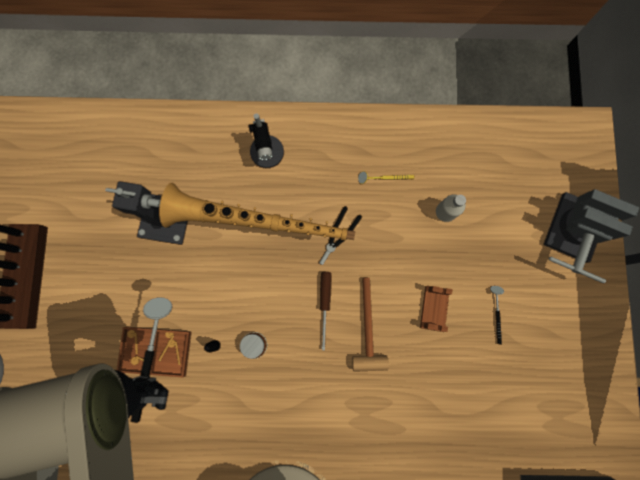

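Run:
```python
from st import *
t=load("top4");s=load("side4")
crop(s,310,222,135,60,5.9,"s4c.png"); crop(t,120,290,60,110,5,"t4c.png")
```

```text
(no output)
```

View pics/s4c.png

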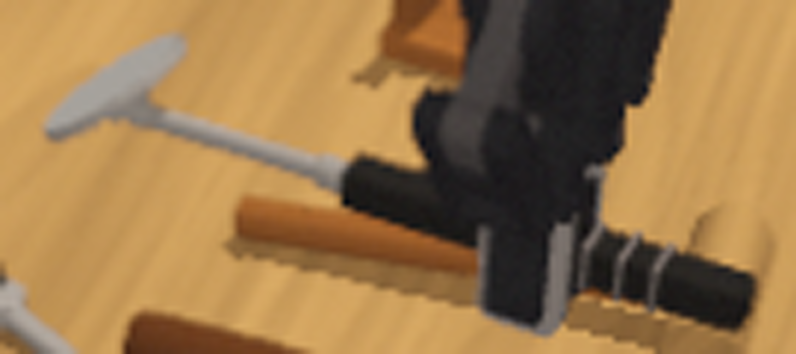

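View pics/t4c.png

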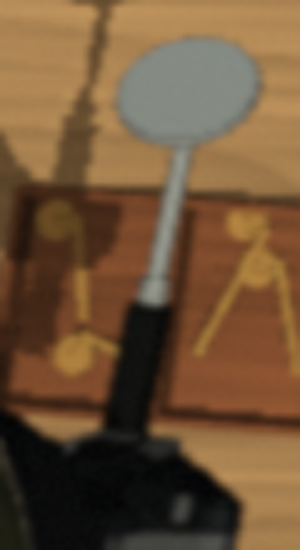

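```bash
cat > fit3.py <<'E'
from h import *
from scipy.optimize import minimize
SS=8
def render(c,r,C,e,yaw,th,sh):
    n=np.array([np.cos(e)*np.cos(yaw),np.cos(e)*np.sin(yaw),np.sin(e)]); y=np.array([-np.sin(yaw),np.cos(yaw),0]); x=np.cross(y,n)
    a=np.linspace(0,2*np.pi,120); circ=22*(np.outer(np.cos(a),x)+np.outer(np.sin(a),y))
    P=np.vstack([C+circ,C+circ-th*n]); u=proj(c,P)+sh-np.array(r[:2])+0.5
    h=cv2.convexHull((u*SS*16).round().astype(np.int32))
    m=np.zeros((r[3]*SS,r[2]*SS),np.uint8); cv2.fillPoly(m,[h],255,shift=4)
    m=cv2.resize(m,(r[2],r[3]),interpolation=cv2.INTER_AREA)/255.
    return cv2.GaussianBlur(m,(0,0),.6)
def alpha(c,r,lo,hi):
    x0,y0,w,h=r
    S=cv2.cvtColor(c["img"],cv2.COLOR_RGB2HSV)[y0:y0+h,x0:x0+w,1].astype(float)
    return np.clip((hi-S)/(hi-lo),0,1)
def fit(views,C0,yaw0,ths=(1,2,3),e0=.85,tag=""):
    """views: list of (c, roi, weight, alpha). yaw fixed prior; fits e,yaw(weak prior),shifts"""
    C0=np.array(C0,float)
    for th in ths:
        def rs(p): return [(render(c,r,C0,p[0],p[1],th,p[2+2*i:4+2*i])-a)*w for i,(c,r,w,a) in enumerate(views)]
        f=lambda p:sum((x**2).sum() for x in rs(p))+((p[1]-yaw0)/.03)**2*.3
        n=2+2*len(views); best=None
        for es in(e0,e0-.15):
            p0=np.r_[es,yaw0,np.zeros(2*len(views))]
            o=minimize(f,p0,method="Nelder-Mead",options=dict(initial_simplex=p0+np.vstack([np.zeros(n),np.diag([.12,.05]+[1]*(n-2))]),maxiter=900))
            if best is None or o.fun<best.fun:best=o
        print(tag,th,"e,yaw",np.degrees(best.x[:2]).round(1),"sh",best.x[2:].round(2),[(x**2).sum().round(2) for x in rs(best.x)])
E
cat > f4.py <<'E'
from fit3 import *
t=load("top4");s=load("side4")
rt=(138,292,38,32); rs=(312,223,36,26)
at=alpha(t,rt,15,133); as_=alpha(s,rs,20,143)
wt=np.ones_like(at); 
# crop t4c coords /5 +(120,290): stem x 150-190,y>135
for v in range(rt[3]):
  for u in range(rt[2]):
    X=(u+rt[0]-120)*5;Y=(v+rt[1]-290)*5
    if Y>135 or (X<115): wt[v,u]=0
ws=np.ones_like(as_)
for v in range(rs[3]):
  for u in range(rs[2]):
    X=(u+rs[0]-310)*5.9;Y=(v+rs[1]-222)*5.9
    if (X>105 and Y>90) or X>195 or Y>150: ws[v,u]=0
T=lambda p:(120+(p[0]+.5)/5-.5,290+(p[1]+.5)/5-.5)
S=lambda p:(310+(p[0]+.5)/5.9-.5,222+(p[1]+.5)/5.9-.5)
C=tri([t,s],[T((190,92)),S((117,86))]); print("disc",C, proj(t,C)-T((190,92)),proj(s,C)-S((117,86)))
F=tri([t,s],[T((151,305)),S((345,180))]); print("front",F,proj(t,F)-T((151,305)))
# rear: side pixel of end centre; direction yaw -7.3
for tilt in(-6,-3,0,3):
    yw=np.radians(-7.4);d=np.array([np.cos(yw)*np.cos(np.radians(tilt)),np.sin(yw)*np.cos(np.radians(tilt)),np.sin(np.radians(tilt))])
    print(tilt,proj(s,F-108*d),S((750,300)))
fit([(t,rt,wt,at),(s,rs,ws,as_)],C,np.radians(-7.4))
fit([(t,rt,wt,at)],C,np.radians(-7.4),tag="top")
fit([(s,rs,ws,as_)],C,np.radians(-7.4),tag="side")
E
python3 f4.py
```

```text
disc [448.19241979 185.25006385 332.393384  ] [[-0.25338477 -1.02063109]] [[1.07099029 0.15331481]]
front [382.13934455 194.70073773 326.24432806] [[-0.24753188 -1.31336305]]
-6 [[438.14390931 267.30646166]] (436.70338983050846, 272.43220338983053)
-3 [[437.97876053 270.49734013]] (436.70338983050846, 272.43220338983053)
0 [[437.61812674 273.61117996]] (436.70338983050846, 272.43220338983053)
3 [[437.0654705  276.63917936]] (436.70338983050846, 272.43220338983053)
 1 e,yaw [51.8 -5.6] sh [-0.32  0.54 -1.66 -0.54] [np.float64(2.58), np.float64(0.89)]
 2 e,yaw [50.4 -6.2] sh [-0.29  0.38 -1.88 -0.72] [np.float64(3.28), np.float64(1.03)]
 3 e,yaw [48.9 -7.5] sh [-0.38  0.1  -2.11 -0.99] [np.float64(4.85), np.float64(1.64)]
top 1 e,yaw [48.9 -7.4] sh [-0.24  0.38] [np.float64(1.69)]
top 2 e,yaw [47.4 -7.2] sh [-0.25  0.13] [np.float64(2.17)]
top 3 e,yaw [45.8 -6.9] sh [-0.33 -0.14] [np.float64(2.84)]
side 1 e,yaw [52.1 -5.8] sh [-1.7  -0.51] [np.float64(0.89)]
side 2 e,yaw [51.  -7.1] sh [-1.86 -0.77] [np.float64(0.76)]
side 3 e,yaw [49.8 -8.1] sh [-2.11 -1.  ] [np.float64(1.1)]
```

Emit:
apply_moves([
  [0,0,0,7],
  [0,0,0,7],
  [0,0,0,7],
  [0,0,0,7],
  [0,0,0,0],
  [0,0,0,0],
])

```text
time_s: 8.1
eef_pos: [330.4, 199.8, 379.5]
ee_rot: [-0.0, 0.305, 0.952, -0.0]
force: [-0.5, 0.6, -1.0]
grip_width: 0.135
```

Run:
```python
from st import *
s,M=state()
c=snap("side","5"); crop(c,310,170,135,100,5.9,"s5.png")
c=snap("top","5"); crop(c,120,290,120,100,5,"t5.png")
```

```text
t 8.1 pos [330.4 199.8 379.5] x-ang 144.46 z [-8.e-04 -3.e-04 -1.e+00] F [-0.46  0.59 -1.05] g 0.135 q [ 0.24 -0.05  1.72 -0.    1.47 -0.71]
```

Emit:
apply_moves([
  [0,0,0,6],
  [0,0,0,6],
  [0,0,0,0],
  [0,0,0,0],
])

```text
time_s: 8.6
eef_pos: [330.1, 200.4, 379.8]
ee_rot: [-0.0, 0.402, 0.916, -0.0]
force: [-0.4, -0.6, -0.3]
grip_width: 0.137
```

Run:
```python
from st import *
s,M=state()
c=snap("side","6"); crop(c,310,170,135,100,5.9,"s6.png")
c=snap("top","6"); crop(c,120,290,120,100,5,"t6.png")
```

```text
t 8.6 pos [330.1 200.4 379.8] x-ang 132.57 z [-1.e-04 -1.e-04 -1.e+00] F [-0.38 -0.63 -0.29] g 0.137 q [ 0.24 -0.05  1.72 -0.    1.47 -0.5 ]
```

View pics/s5.png

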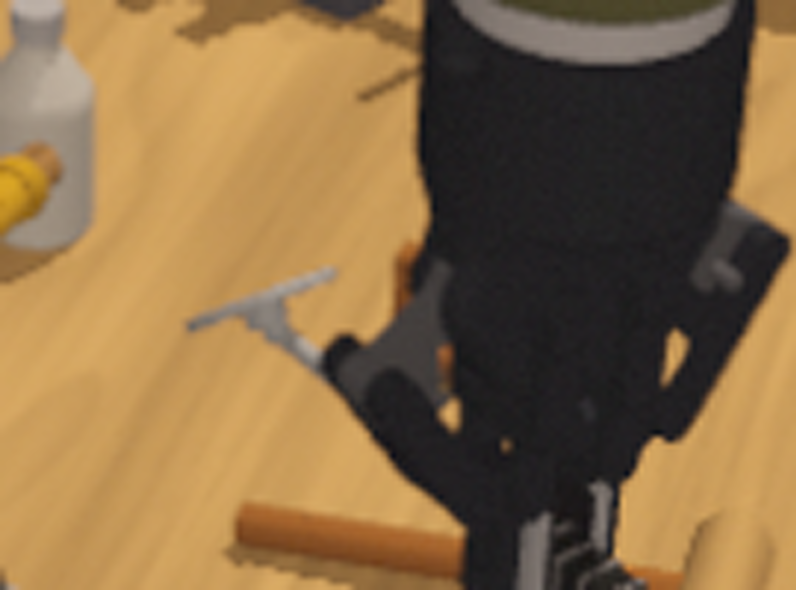

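View pics/s6.png

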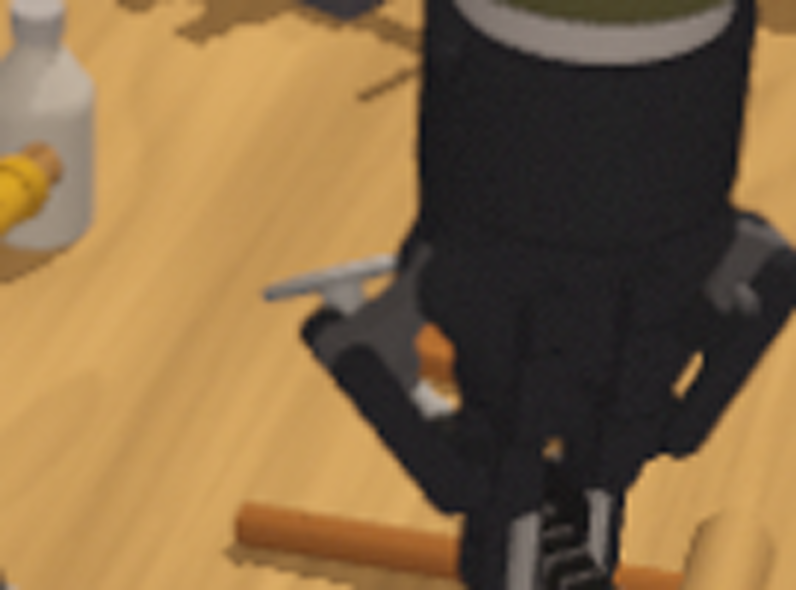

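View pics/t6.png

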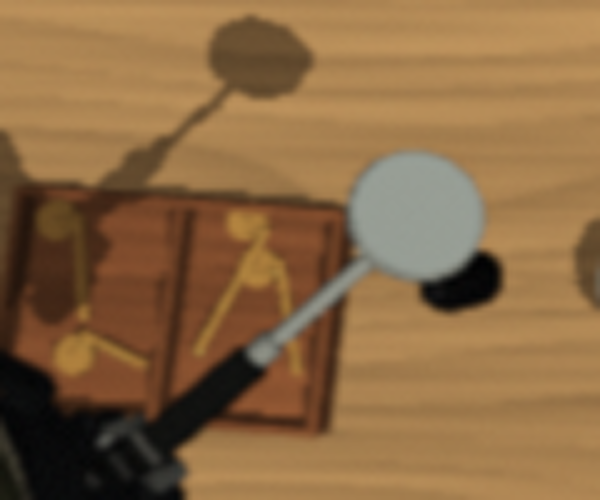

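```bash
cat > f5.py <<'E'
from fit3 import *
s=load("side5"); yaw=np.radians(-35.5)
r=(336,210,36,22)
a=alpha(s,r,35,143); w=np.ones_like(a)
for v in range(r[3]):
  for u in range(r[2]):
    X=(u+r[0]-310)*5.9;Y=(v+r[1]-170)*5.9
    if Y>372-.15*0 or (X>225 and X<300 and Y>(325-(X-190)*.38+14)) or (X>=290 and Y>305) or X>350: w[v,u]=0
C=np.array([330.4,199.8,332])+120*np.array([np.cos(yaw),np.sin(yaw),0])
p=(310+260/5.9,170+298/5.9)
C[2]=332; print(proj(s,C),p)
for b in(a,): 
  for th in(.5,1,1.5,2,2.5,3):
   fit([(s,r,w,b)],C,yaw,ths=(th,),e0=.87,tag="s5")
E
python3 f5.py
```

```text
[[354.27914071 220.66450057]] (354.06779661016947, 220.50847457627117)
s5 0.5 e,yaw [ 44.9 -38.2] sh [-0.12 -0.65] [np.float64(5.5)]
s5 1 e,yaw [ 45.6 -38. ] sh [-0.43 -0.66] [np.float64(5.26)]
s5 1.5 e,yaw [ 46.1 -37.5] sh [-0.47 -0.86] [np.float64(5.41)]
s5 2 e,yaw [ 53.4 -33.5] sh [-0.32 -1.11] [np.float64(5.75)]
s5 2.5 e,yaw [ 47.3 -36.9] sh [-0.72 -1.06] [np.float64(5.56)]
s5 3 e,yaw [ 52.  -34.5] sh [-0.84 -1.24] [np.float64(5.88)]
```

```bash
cat >> f5.py <<'E'
print((a*w*9.99).astype(int).__str__()) if 0 else None
for v in range(r[3]): print(r[1]+v,''.join('%x'%int(x*15) if q else '.' for x,q in zip(a[v],w[v])))
E
python3 f5.py | tail -22
```

```text
210 0000000000000000000000000000000000..
211 0000000000000000000000000000000000..
212 0000000000000000000000000000000000..
213 0000000000000000000000000000000000..
214 0000000000000000000000000000000000..
215 00000000000000000000000000016a7100..
216 000000000000000000000000259cefb200..
217 000000000000000000000259cdefd95000..
218 000000000000000000029cceffc7310000..
219 0000000000000000258cfffd9521000000..
220 0000000000000137bceffe731000000000..
221 0000000000027abefffffe30.000000000..
222 00000000246adffffffff...............
223 000000159cdfb87aff..................
224 0000028cffb52104....................
225 000003fa63100.......................
226 0000013100000.......................
227 0000000000000.......................
228 0000000000000.......................
229 0000000000000.......................
230 0000000000000.......................
231 0000000000000.......................
```

```bash
cat > f5b.py <<'E'
from fit3 import *
import fit3
s=load("side5")
r=(336,210,34,20); w0=None
a=alpha(s,r,30,143); w=np.ones_like(a)
for v in range(r[3]):
  for u in range(r[2]):
    l=225-(u-5)*.4
    if 10<=u<=24 and v+210>l+.3: w[v,u]=0
    if v+210>l+4:w[v,u]=0
C=np.array([330.4,199.8,332])+120*np.array([np.cos(-.62),np.sin(-.62),0])
for yd in(-35.5,-36.5,-34.5):
  yaw=np.radians(yd)
  for th in(1,1.5,2,2.5,3):
    f=lambda p:(((render(s,r,C,p[0],yaw,th,p[1:3])-a)*w)**2).sum()
    out=[]
    for e0 in(.75,.85,.95):
      p0=np.array([e0,-.3,-.8]); o=minimize(f,p0,method="Nelder-Mead",options=dict(initial_simplex=p0+np.vstack([np.zeros(3),np.diag([.1,.7,.7])])))
      out.append((np.degrees(o.x[0]).round(1),o.x[1:].round(1).tolist(),round(o.fun,2)))
    print(yd,th,out)
E
python3 f5b.py
```

```text
-35.5 1 [(np.float64(46.1), [-0.6, -0.8], np.float64(1.96)), (np.float64(53.9), [-0.3, -1.0], np.float64(2.62)), (np.float64(54.2), [-0.5, -0.9], np.float64(2.66))]
-35.5 1.5 [(np.float64(47.1), [-0.6, -1.0], np.float64(1.41)), (np.float64(53.4), [-0.5, -1.1], np.float64(1.97)), (np.float64(53.4), [-0.6, -1.1], np.float64(1.92))]
-35.5 2 [(np.float64(48.0), [-0.9, -1.1], np.float64(1.07)), (np.float64(47.5), [-0.5, -1.1], np.float64(1.13)), (np.float64(52.4), [-0.6, -1.2], np.float64(1.38))]
-35.5 2.5 [(np.float64(48.6), [-0.8, -1.2], np.float64(0.78)), (np.float64(48.7), [-0.1, -1.6], np.float64(1.44)), (np.float64(48.4), [-0.6, -1.3], np.float64(0.83))]
-35.5 3 [(np.float64(49.2), [-0.8, -1.3], np.float64(0.81)), (np.float64(49.2), [-0.8, -1.4], np.float64(0.78)), (np.float64(50.7), [-0.8, -1.5], np.float64(0.91))]
-36.5 1 [(np.float64(46.0), [-0.1, -0.9], np.float64(1.42)), (np.float64(54.0), [-0.6, -1.0], np.float64(3.64)), (np.float64(54.0), [-0.3, -1.0], np.float64(3.63))]
-36.5 1.5 [(np.float64(46.9), [-0.7, -0.9], np.float64(0.84)), (np.float64(53.3), [-0.4, -1.1], np.float64
[... 684 characters left out ...]
.0), [-0.5, -0.9], np.float64(1.89))]
-34.5 1.5 [(np.float64(46.7), [-0.7, -1.0], np.float64(2.32)), (np.float64(53.1), [-0.6, -1.0], np.float64(1.29)), (np.float64(53.1), [-0.6, -1.0], np.float64(1.3))]
-34.5 2 [(np.float64(52.0), [-0.9, -1.1], np.float64(1.01)), (np.float64(52.4), [-0.6, -1.1], np.float64(0.95)), (np.float64(52.4), [-0.7, -1.1], np.float64(0.91))]
-34.5 2.5 [(np.float64(51.6), [-0.8, -1.3], np.float64(0.72)), (np.float64(51.4), [-0.8, -1.3], np.float64(0.74)), (np.float64(51.6), [-0.8, -1.3], np.float64(0.73))]
-34.5 3 [(np.float64(50.7), [-0.3, -1.5], np.float64(1.13)), (np.float64(50.8), [-0.8, -1.4], np.float64(0.79)), (np.float64(50.7), [-0.8, -1.4], np.float64(0.76))]
```

The disc and edge-on fits put the glass at about 49.5 ± 1°, and the handle is level. That is about 4.5° too steep and leaves little margin against 6°. The fixed rest can serve as an anvil: pressing the tail on the top of its front upright will pitch the nose down a few degrees in the fingers.

Emit:
apply_moves([
  [0,0,0,8.35],
  [0,0,0,8.35],
  [0,0,0,8.35],
  [0,0,0,8.35],
  [0,0,0,8.35],
  [0,0,0,8.35],
])

```text
time_s: 9.3
eef_pos: [330.1, 200.5, 379.9]
ee_rot: [0.0, 0.754, 0.656, 0.0]
force: [-0.8, -0.7, -1.4]
grip_width: 0.133
```

Emit:
apply_moves([
  [-4.04,1.71,1.29,0],
  [-4.04,1.71,1.29,0],
  [-4.04,1.71,1.29,0],
  [-4.04,1.71,1.29,0],
  [-4.04,1.71,1.29,0],
  [-4.04,1.71,1.29,0],
  [-4.04,1.71,1.29,0],
])

```text
time_s: 10.0
eef_pos: [410.8, -97.8, 289.2]
ee_rot: [0.0, 0.753, 0.658, 0.0]
force: [0.2, 0.9, -1.1]
grip_width: 0.133
```

Emit:
apply_moves([
  [-4.04,1.71,1.29,0],
  [-4.04,1.71,1.29,0],
  [-4.04,1.71,1.29,0],
  [-4.04,1.71,1.29,0],
  [-4.04,1.71,1.29,0],
  [-4.04,1.71,1.29,0],
  [-4.04,1.71,1.29,0],
  [0,0,0,0],
])

```text
time_s: 10.8
eef_pos: [490.7, -395.9, 195.6]
ee_rot: [-0.002, 0.754, 0.657, -0.0]
force: [-0.2, 0.6, -2.1]
grip_width: 0.134
```

Run:
```python
from st import *
s,M=state(); print(M.T@(np.array([492,-393,135])-s["eef_pos"]))
c=snap("side","7"); crop(c,350,120,150,120,5,"s7.png")
c=snap("top","7"); crop(c,400,220,150,120,5,"t7.png")
```

```text
t 10.8 pos [ 490.7 -395.9  195.6] x-ang 82.18 z [-0.0026  0.0021 -1.    ] F [-0.24  0.62 -2.14] g 0.134 q [-0.86  0.64  1.29 -0.    1.22 -0.73]
[ 2.98644878  1.09554933 60.61450588]
```

View pics/s7.png

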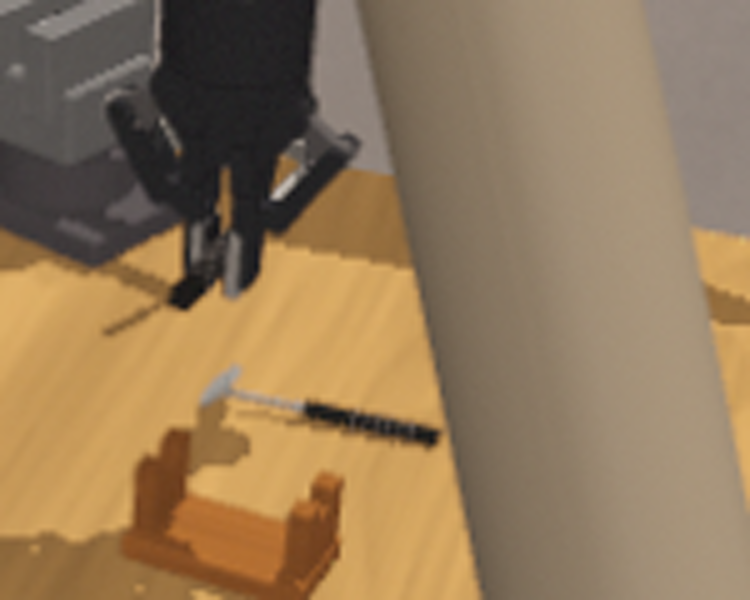

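View pics/t7.png

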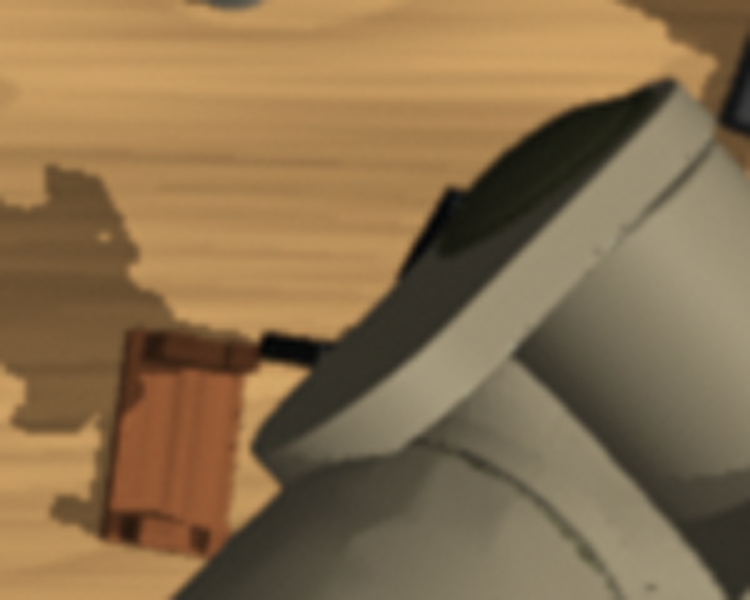

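Run:
```python
from st import *
t=load("top7")
print("tail",atz(t,(400+262/5,220+346/5),141))
for p in((147,333),(262,347),(150,362),(258,372)): print(p,atz(t,(400+p[0]/5,220+p[1]/5),54).round(1))
```

```text
tail [ 496.07187463 -341.99339575  141.        ]
(147, 333) [ 506.4 -316.7   54. ]
(262, 347) [ 501.  -368.2   54. ]
(150, 362) [ 493.5 -317.8   54. ]
(258, 372) [ 489.8 -366.1   54. ]
```

Emit:
apply_moves([
  [0.3,0.1,3,0],
  [0,0,3,0],
  [0,0,1.4,0],
  [0,0,0,0],
  [0,0,0,0],
])

```text
time_s: 11.4
eef_pos: [493.1, -389.4, 126.9]
ee_rot: [0.001, 0.753, 0.658, 0.0]
force: [-0.2, 0.0, -0.5]
grip_width: 0.133
```

Emit:
apply_moves([
  [-0.3,-0.1,0.7,0],
  [0,0,0,0],
  [0,0,0,0],
])

```text
time_s: 11.7
eef_pos: [491.3, -392.3, 118.7]
ee_rot: [0.0, 0.753, 0.658, 0.0]
force: [-0.5, 0.5, -0.9]
grip_width: 0.128
```

Run:
```python
from st import *
s,M=state()
c=snap("side","8"); crop(c,350,120,150,120,5,"s8.png")
```

```text
t 11.7 pos [ 491.3 -392.3  118.7] x-ang 82.26 z [ 4.e-04 -4.e-04 -1.e+00] F [-0.45  0.54 -0.87] g 0.128 q [-0.86  0.72  1.36  0.    1.06 -0.72]
```

View pics/s8.png

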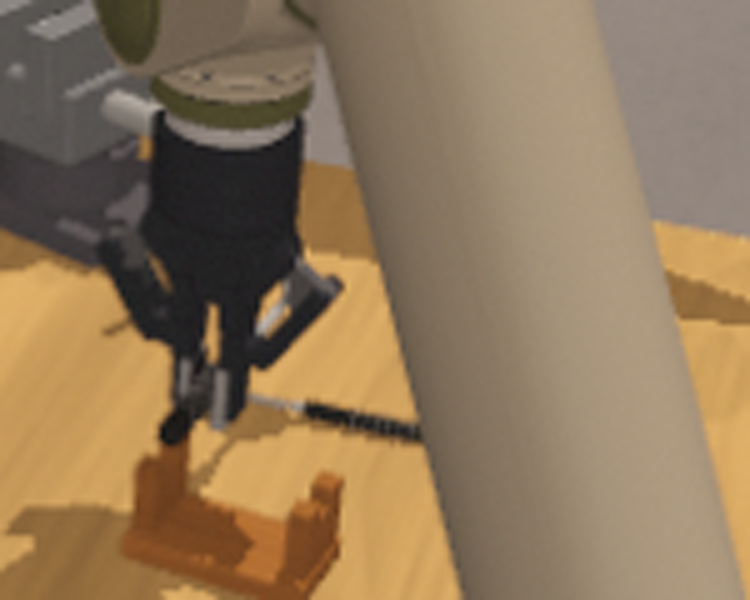

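The tail at crop (175,430) sits just above the far prong of the front upright. I'll press down in small steps.

Emit:
apply_moves([
  [0,0,0.4,0],
  [0,0,0,0],
  [0,0,0,0],
])

```text
time_s: 12.05
eef_pos: [491.3, -392.1, 114.2]
ee_rot: [-0.0, 0.753, 0.658, 0.0]
force: [0.2, 0.0, -1.5]
grip_width: 0.132
```

Emit:
apply_moves([
  [0,0,0.2,0],
  [0,0,0,0],
  [0,0,0,0],
])

```text
time_s: 12.35
eef_pos: [491.5, -392.3, 112.8]
ee_rot: [0.001, 0.753, 0.658, 0.0]
force: [0.1, -0.7, 3.4]
grip_width: 0.134
```

Emit:
apply_moves([
  [0,0,0.15,0],
  [0,0,0,0],
  [0,0,0,0],
])

```text
time_s: 12.65
eef_pos: [491.5, -392.5, 111.6]
ee_rot: [0.001, 0.753, 0.658, -0.0]
force: [-0.8, -1.2, 6.4]
grip_width: 0.13
```

Emit:
apply_moves([
  [0,0,0.1,0],
  [0,0,0,0],
  [0,0,0,0],
])

```text
time_s: 12.95
eef_pos: [491.5, -392.6, 110.8]
ee_rot: [0.001, 0.753, 0.658, -0.0]
force: [-0.5, -0.7, 7.3]
grip_width: 0.132
```

Run:
```python
from st import *
s,M=state()
```

```text
t 12.95 pos [ 491.5 -392.6  110.8] x-ang 82.27 z [ 0.0011 -0.0016 -1.    ] F [-0.45 -0.74  7.31] g 0.132 q [-0.86  0.73  1.36 -0.    1.04 -0.72]
```

The force levelled off at about 8 N, so the grip is slipping in pitch. I'll lift and return to the earlier viewing pose for a like-for-like comparison.

Emit:
apply_moves([
  [0,0,-4,0],
  [0,0,-4,0],
  [4.04,-1.71,-1.35,0],
  [4.04,-1.71,-1.35,0],
  [4.04,-1.71,-1.35,0],
  [4.04,-1.71,-1.35,0],
  [4.04,-1.71,-1.35,0],
  [4.04,-1.71,-1.35,0],
])

```text
time_s: 13.75
eef_pos: [421.3, -136.4, 270.9]
ee_rot: [-0.0, 0.753, 0.658, -0.0]
force: [0.3, 0.3, -0.6]
grip_width: 0.133
```

Emit:
apply_moves([
  [4.04,-1.71,-1.35,0],
  [4.04,-1.71,-1.35,0],
  [4.04,-1.71,-1.35,0],
  [4.04,-1.71,-1.35,0],
  [4.04,-1.71,-1.35,0],
  [4.04,-1.71,-1.35,0],
  [4.04,-1.71,-1.35,0],
  [4.04,-1.71,-1.35,0],
])

```text
time_s: 14.55
eef_pos: [329.1, 202.1, 379.3]
ee_rot: [0.0, 0.753, 0.658, 0.0]
force: [1.0, 0.4, -0.9]
grip_width: 0.135
```

Emit:
apply_moves([
  [0,0,0,-7.8],
  [0,0,0,-7.8],
  [0,0,0,-7.8],
  [0,0,0,-7.8],
  [0,0,0,-7.8],
  [0,0,0,-7.8],
  [0,0,0,-7.8],
  [0,0,0,-7.8],
])

```text
time_s: 15.35
eef_pos: [330.0, 200.5, 378.5]
ee_rot: [-0.0, 0.301, 0.954, -0.0]
force: [-0.3, 0.2, -1.2]
grip_width: 0.135
```

Run:
```python
from st import *
s,M=state()
c=snap("side","9"); crop(c,310,170,135,100,5.9,"s9.png")
c=snap("top","9"); crop(c,120,290,120,100,5,"t9.png")
```

```text
t 15.35 pos [330.  200.5 378.5] x-ang 144.99 z [-7.e-04 -3.e-04 -1.e+00] F [-0.27  0.18 -1.17] g 0.135 q [ 0.24 -0.05  1.72 -0.    1.47 -0.72]
```

View pics/s9.png

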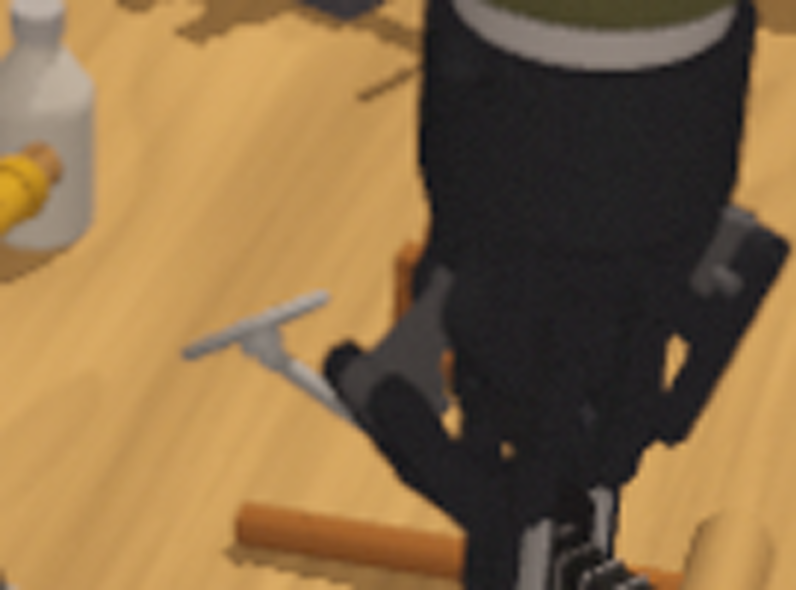

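Run:
```python
from fit3 import *
s=load("side9");t=load("top9")
crop(t,120,290,120,100,6.6,"t9b.png")
# side residual disc mask
r=(336,212,34,24)
a=alpha(s,r,30,143)
for v in range(r[3]): print(r[1]+v,''.join('%x'%int(x*15) for x in a[v]))
```

```text
212 0000000000000000000000000000000000
213 0000000000000000000000000000000000
214 0000000000000000000000000000000000
215 0000000000000000000000000000000000
216 0000000000000000000000000000000000
217 0000000000000000000000000000000000
218 0000000000000000000000000000000000
219 0000000000000000000000000248b60000
220 0000000000000000000000028ccef91000
221 00000000000000000000158befffb40000
222 00000000000000000028cceffea4100000
223 000000000000000257bdfffea310000000
224 000000000000017bcdfffc731000000000
225 0000000000016adfffffe5100000000000
226 000000002459dfffeffff7100000000000
227 000000246bceeeeeeffff9200000000000
228 0000026bceefa35ffffff9200000000058
229 000029cff973101afffffc400000005fff
230 000029c83110000357efffb5100001ffff
231 000001110000000002afefeda5000bffff
232 00000000000000000026ceefed810fffff
233 0000000000000000000114cfffda7fffff
234 000000000000000000000039fffeefffff
235 0000000000000000000000016cefffffff
```

View pics/t9b.png

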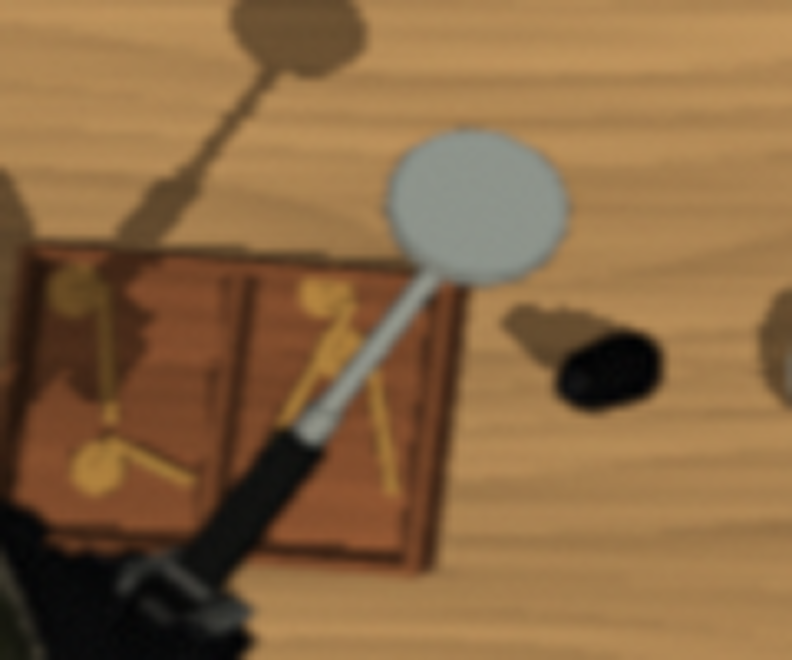

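Run:
```python
from fit3 import *
s=load("side9");s5=load("side5");t=load("top9");t5=load("top5")
r=(336,212,34,24); a=alpha(s,r,30,143); w=np.ones_like(a)
for v in range(r[3]):
  for u in range(r[2]):
    l=229.7-(u-5)*.41
    if 9<=u<=24 and v+212>l+.3: w[v,u]=0
    if v+212>l+3.5:w[v,u]=0
yaw0=-35.0
C=np.array([330,200.5,324.])+120*np.array([np.cos(np.radians(yaw0)),np.sin(np.radians(yaw0)),0])
for yd in(-35,-36,-34):
  yaw=np.radians(yd)
  for th in(1.5,2,2.5,3):
    f=lambda p:(((render(s,r,C,p[0],yaw,th,p[1:3])-a)*w)**2).sum()
    out=[]
    for e0 in(.7,.8,.95):
      p0=np.array([e0,-.3,-.4]); o=minimize(f,p0,method="Nelder-Mead",options=dict(initial_simplex=p0+np.vstack([np.zeros(3),np.diag([.1,.7,.7])])))
      out.append((np.degrees(o.x[0]).round(1),o.x[1:].round(1).tolist(),round(o.fun,2)))
    print(yd,th,out)
# disc centre by triangulation
c9=tri([t,s],[(120+479/6.6,290+207/6.6),(310+256/5.9,170+324/5.9)])
print(c9)
```

```text
-35 1.5 [(np.float64(44.6), [-0.8, -1.2], np.float64(0.86)), (np.float64(52.8), [-1.0, -1.5], np.float64(5.68)), (np.float64(44.4), [-0.9, -1.1], np.float64(0.85))]
-35 2 [(np.float64(45.1), [-1.0, -1.3], np.float64(0.73)), (np.float64(52.4), [-1.0, -1.6], np.float64(4.78)), (np.float64(52.3), [0.0, -1.8], np.float64(5.82))]
-35 2.5 [(np.float64(46.0), [-1.1, -1.4], np.float64(0.75)), (np.float64(51.4), [-1.0, -1.7], np.float64(4.04)), (np.float64(45.8), [-1.2, -1.4], np.float64(0.76))]
-35 3 [(np.float64(46.8), [-1.0, -1.6], np.float64(1.01)), (np.float64(47.0), [-1.1, -1.6], np.float64(1.04)), (np.float64(46.7), [-1.2, -1.5], np.float64(0.98))]
-36 1.5 [(np.float64(44.6), [-1.0, -1.1], np.float64(0.65)), (np.float64(44.5), [-0.9, -1.2], np.float64(0.66)), (np.float64(53.2), [-0.9, -1.5], np.float64(6.99))]
-36 2 [(np.float64(45.0), [-1.0, -1.2], np.float64(0.75)), (np.float64(45.0), [-1.0, -1.3], np.float64(0.8)), (np.float64(52.3), [-1.2, -1.5], np.float64(6.13))]
-36 2.5 [(np.float64(46.0), [-1.2, -1.4], np.float64(1.0)), (np.float64(46.1), [-1.0, -1.5], np.float64(1.05)), (np.fl
[... 203 characters left out ...]
5))]
-34 1.5 [(np.float64(44.3), [-0.9, -1.2], np.float64(1.36)), (np.float64(53.2), [-1.0, -1.3], np.float64(4.58)), (np.float64(44.0), [-1.0, -1.1], np.float64(1.35))]
-34 2 [(np.float64(45.1), [-1.0, -1.3], np.float64(1.02)), (np.float64(51.9), [-1.1, -1.5], np.float64(3.61)), (np.float64(52.3), [-0.5, -1.7], np.float64(3.94))]
-34 2.5 [(np.float64(45.9), [-1.2, -1.4], np.float64(0.84)), (np.float64(51.5), [-1.0, -1.7], np.float64(2.84)), (np.float64(51.4), [-1.0, -1.6], np.float64(2.86))]
-34 3 [(np.float64(46.6), [-1.3, -1.5], np.float64(0.87)), (np.float64(50.6), [-1.1, -1.8], np.float64(2.35)), (np.float64(46.6), [-1.3, -1.5], np.float64(0.9))]
[427.70551438 130.89023965 324.18958028]
```

Run:
```python
from fit3 import *
for k,ry in(("4",(134,288,42,34)),("5",(150,284,60,50)),("9",(150,284,70,60))):
    t=load("top"+k); a=alpha(t,ry,15,125)
    m=(a>.6).astype(np.uint8); n,l,st,ce=cv2.connectedComponentsWithStats(cv2.morphologyEx(m,cv2.MORPH_OPEN,np.ones((7,7))))
    for i in range(1,n):
        if st[i,4]>150: print(k,st[i],ce[i]+ry[:2])
```

```text
4 [ 10  10  27  21 462] [157.11471861 307.91341991]
5 [ 29  27  27  23 526] [191.90874525 322.0513308 ]
9 [ 29  26  26  23 495] [191.59393939 321.08484848]
```

The fit now gives the glass at 45.5 ± 1°, with its centre 120.0 mm ahead of and 54.3 mm below the TCP. Next I go to the insertion line.

Emit:
apply_moves([
  [0,0,0,-7.92],
  [0,0,0,-7.92],
  [0,0,0,-7.92],
  [0,0,0,-7.92],
  [0,0,0,-7.92],
  [0,0,0,-7.9],
])

```text
time_s: 16.05
eef_pos: [330.0, 200.5, 378.6]
ee_rot: [-0.0, -0.107, 0.994, -0.0]
force: [-0.5, -0.7, -1.2]
grip_width: 0.135
```

Emit:
apply_moves([
  [0.44,-3.97,0,0],
  [0.44,-3.97,0,0],
  [0.44,-3.97,0,0],
  [0.44,-3.97,0,0],
  [0.44,-3.97,0,0],
  [0.44,-3.97,0,0],
  [0,0,0,0],
])

```text
time_s: 16.75
eef_pos: [354.7, -41.3, 378.4]
ee_rot: [-0.0, -0.101, 0.995, -0.0]
force: [0.2, 0.1, -2.2]
grip_width: 0.132
```

Emit:
apply_moves([
  [0,0,4.38,0],
  [0,0,4.38,0],
  [0,0,4.38,0],
  [0,0,4.38,0],
  [0,0,4.38,0],
  [0,0,0,0],
  [0,0,0,0],
])

```text
time_s: 17.45
eef_pos: [354.9, -37.7, 160.7]
ee_rot: [-0.0, -0.105, 0.994, 0.0]
force: [0.1, 0.7, -1.3]
grip_width: 0.132
```

Run:
```python
from st import *
s,M=state(); print(M.T@(np.array([502.8,-5.7,159.3])-s["eef_pos"]))
c=snap("side","10"); crop(c,150,140,260,180,3,"s10.png")
c=snap("top","10"); crop(c,220,150,150,200,3,"t10.png")
```

```text
t 17.45 pos [354.9 -37.7 160.7] x-ang -167.9 z [-3.e-04  2.e-04 -1.e+00] F [ 0.1   0.71 -1.32] g 0.132 q [-0.44  0.15  2.14 -0.    0.85 -2.22]
[-151.3567009     0.32984864    1.37330432]
```

View pics/s10.png

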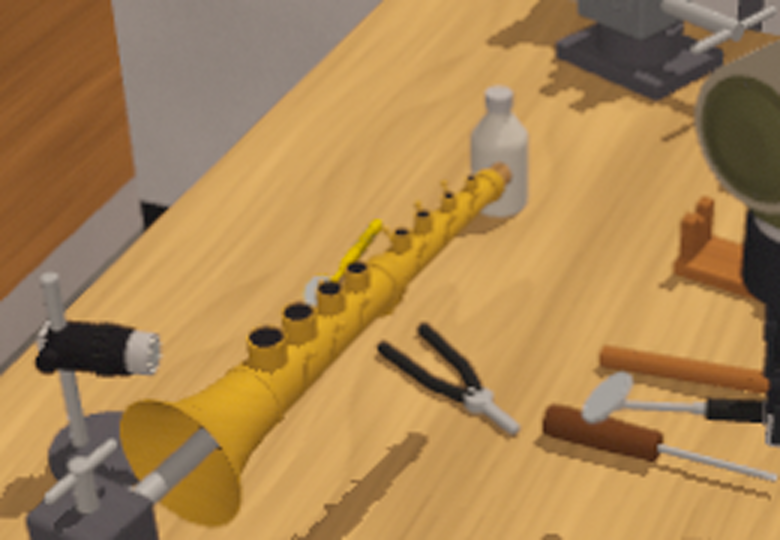

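View pics/t10.png

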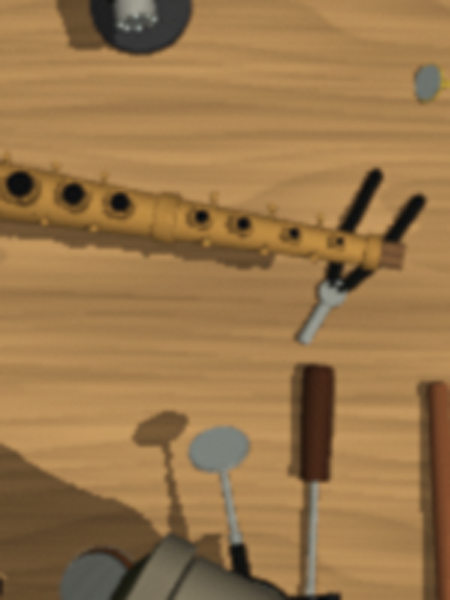

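Run:
```python
from h import *
t=load("top10");s=load("side10")
g=tri([t,s],[(220+219.5/3,150+449/3),(150+608/3,140+397/3)]); print("glass",g,"off",g-[354.9,-37.7,160.7])
crop(t,240,120,90,120,5,"t10b.png"); crop(s,160,210,140,100,5.7,"s10b.png")
```

```text
glass [471.62425238 -14.80884782 104.86773927] off [116.72425238  22.89115218 -55.83226073]
```

View pics/t10b.png

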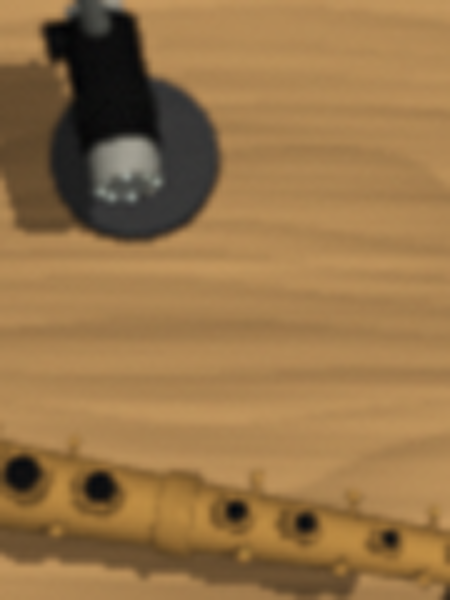

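View pics/s10b.png

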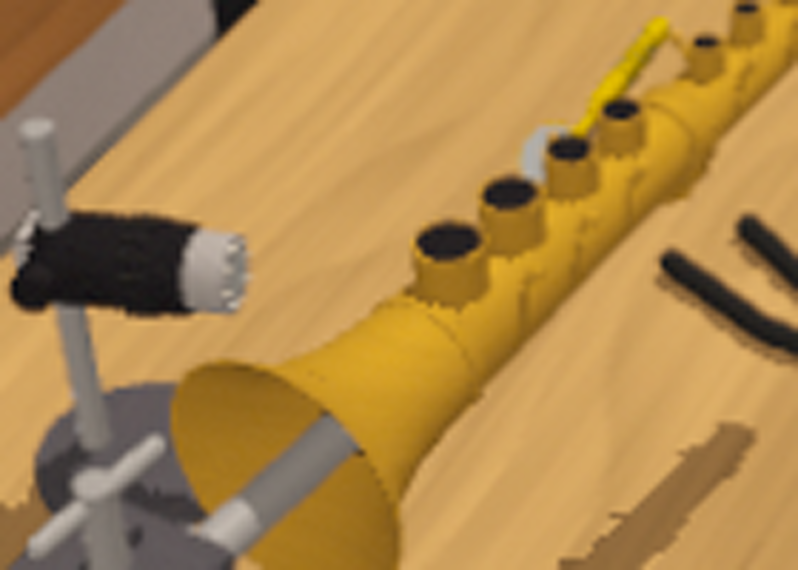

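Run:
```python
from h import *
t=load("top10");s=load("side10")
f=lambda p:(240+p[0]/5,120+p[1]/5)
fs=lambda p:(160+p[0]/5.7,210+p[1]/5.7)
for a,b in(((72,70),(90,150)),((137,20),(160,140)),((103,40),(125,145)),((103,40),(128,185))):
    A=atz(t,f(a),105);B=atz(t,f(b),105); d=A-B; print(A.round(1),B.round(1),np.degrees(np.arctan2(d[1],d[0])).round(1))
for z in(100,105,112):
  A=atz(s,fs((60,262)),z);B=atz(s,fs((185,267)),z); d=A-B; print("side",A.round(1),B.round(1),np.degrees(np.arctan2(d[1],d[0])).round(1))
r=tri([t,s],[f((177,510)),fs((680,145))]); L=tri([t,s],[f((127,185)),fs((240,272))]); print(r,L); d=L-r; print(np.hypot(*d[:2]),np.degrees(np.arctan2(d[1],d[0])))
```

```text
[838.1  81.8 105. ] [800.7  72.3 105. ] 14.3
[862.4  53.6 105. ] [806.   41.3 105. ] 12.3
[852.6  68.5 105. ] [803.3  56.8 105. ] 13.4
[852.6  68.5 105. ] [784.7  54.8 105. ] 11.4
side [858.6  70.1 100. ] [811.9  55.  100. ] 18.0
side [854.1  75.5 105. ] [807.8  60.5 105. ] 18.0
side [847.9  83.  112. ] [802.   68.1 112. ] 18.0
[619.82598675  19.13496593 182.08064278] [785.62644135  55.5418774  105.00583984]
169.75056391446213 12.384610794446097
```

Ring-to-lens distance is 169.8 mm at 12.4°, which agrees with the 170 mm given. I'll slide the mirror straight in under the tube.

Emit:
apply_moves([
  [0,0,0.07,-1.1],
  [-2,-0.04,0,0],
  [-2,-0.04,0,0],
  [-2,-0.04,0,0],
  [-2,-0.04,0,0],
  [-2,-0.04,0,0],
  [-1,-0.04,0,0],
  [0,0,0,0],
])

```text
time_s: 18.35
eef_pos: [462.9, -14.9, 159.8]
ee_rot: [0.001, -0.116, 0.993, -0.0]
force: [-0.5, 0.0, -1.2]
grip_width: 0.13
```

Emit:
apply_moves([
  [-1.5,-0.04,0,0],
  [-1,-0.03,0,0],
  [-1,-0.02,0,0],
  [-0.6,-0.02,0,0],
  [0,0,0,0],
  [0,0,0,0],
  [0,0,0,0],
  [0,0,0,0],
])

```text
time_s: 19.15
eef_pos: [502.1, -6.7, 159.1]
ee_rot: [-0.0, -0.115, 0.993, 0.0]
force: [0.1, -0.6, -0.4]
grip_width: 0.136
```

Run:
```python
from st import *
s,M=state(); print(M.T@(np.array([503.1,-6.6,160.])-s["eef_pos"]))
c=snap("side","11"); crop(c,180,150,170,120,4.7,"s11.png")
c=snap("top","11"); crop(c,220,110,150,150,4,"t11.png")
```

```text
t 19.15 pos [502.1  -6.7 159.1] x-ang -166.74 z [-2.e-04  0.e+00 -1.e+00] F [ 0.13 -0.56 -0.37] g 0.136 q [-0.25  0.43  1.74 -0.    0.97 -2.05]
[-1.03203908 -0.14749063 -0.89005417]
```

View pics/s11.png

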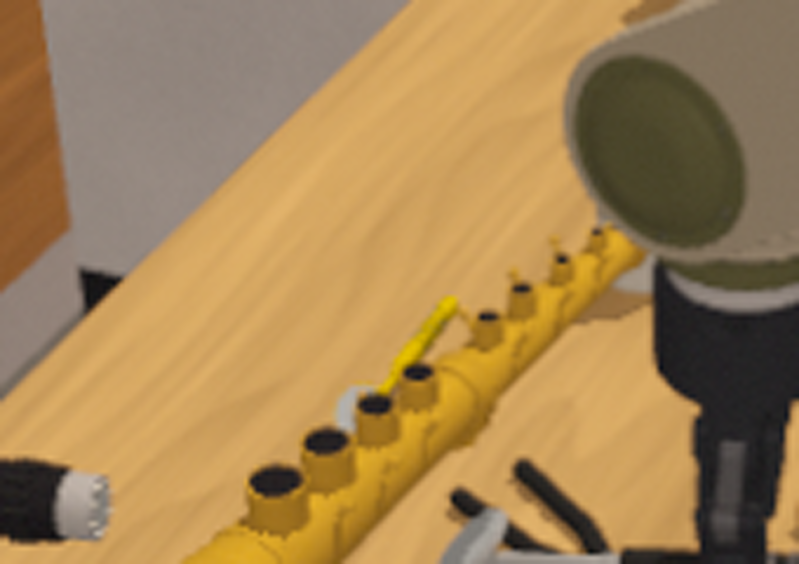

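View pics/t11.png

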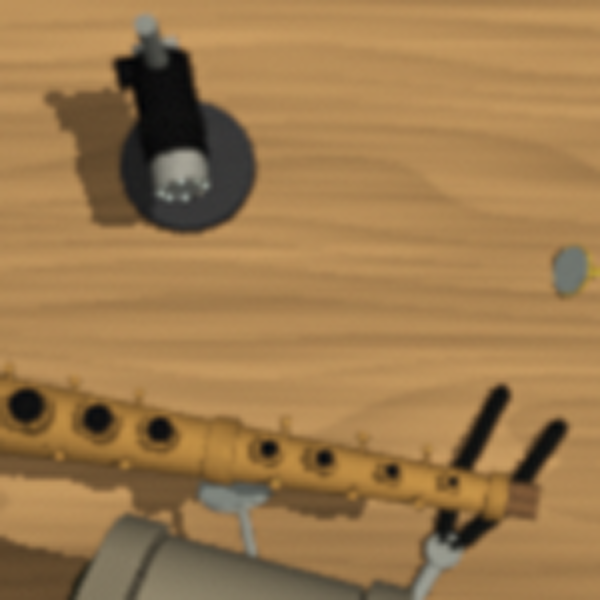

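Run:
```python
from h import *
for cn,(x0,y0,w,h),sc in(("top11",(250,200,60,50),10),("side11",(260,240,80,50),8)):
    c=load(cn); im=cv2.resize(c["img"][y0:y0+h,x0:x0+w,::-1],None,fx=sc,fy=sc,interpolation=cv2.INTER_CUBIC)
    for C,col in(((619.8,19.3,105),(0,0,255)),):
        C=np.array(C);e=np.radians(45.5);yaw=np.radians(12.6)
        n=np.array([np.cos(e)*np.cos(yaw),np.cos(e)*np.sin(yaw),np.sin(e)]);y=np.array([-np.sin(yaw),np.cos(yaw),0]);x=np.cross(y,n)
        a=np.linspace(0,2*np.pi,60);P=C+22*(np.outer(np.cos(a),x)+np.outer(np.sin(a),y))
        u=((proj(c,P)-[x0,y0]+.5)*sc).astype(np.int32); cv2.polylines(im,[u],True,col,1)
        u=((proj(c,C)-[x0,y0]+.5)*sc).astype(int)[0]; cv2.circle(im,tuple(int(v) for v in u),3,col,-1)
    cv2.imwrite(f"pics/o_{cn}.png",im)
```

```text
(no output)
```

View pics/o_top11.png

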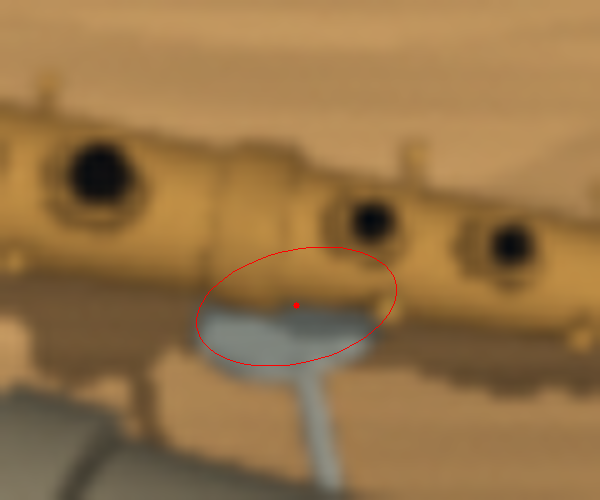

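View pics/o_side11.png

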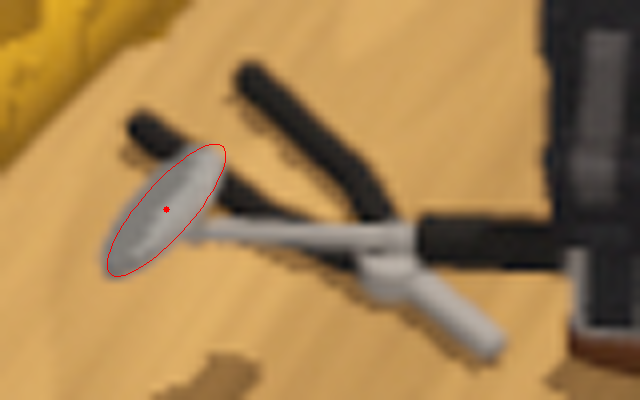

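The overlay at the target pose matches the glass within about 1 px in both views, with the top view about 2.7 mm short. I'll make a small forward correction, settle and do a last check.

Emit:
apply_moves([
  [-0.2,0,-0.06,0],
  [0,0,0,0],
  [0,0,0,0],
  [0,0,0,0],
  [0,0,0,0],
  [0,0,0,0],
])

```text
time_s: 19.85
eef_pos: [504.2, -6.2, 159.7]
ee_rot: [-0.0, -0.116, 0.993, -0.0]
force: [-0.2, -0.5, -0.4]
grip_width: 0.131
```

Run:
```python
from st import *
s,M=state(); print(np.abs(s["dq"]).max())
c=snap("side","12");t=snap("top","12")
yaw=np.radians(12.5)
G=s["eef_pos"]+np.array([119.5*np.cos(yaw),119.5*np.sin(yaw),-55]); print("glass pred",G.round(1),"vs [619.8 19.3 105]")
for k in("horn","camera","bottle","pliers","screwdriver","mallet","jar","mouthpiece","key_tray"):
    print(k,[(np.round(np.array(d["location"])*[640,480]).tolist(),round(d["score"],2)) for d in nets.boxes_of("top",k)][:2])
a=load("top0")["img"].astype(int);d=np.abs(a-t["img"]).max(2); cv2.imwrite("pics/diff.png",np.clip(d*2,0,255).astype(np.uint8))
print(ctrl.finish_job())
```

```text
t 19.85 pos [504.2  -6.2 159.7] x-ang -166.73 z [-0. -0. -1.] F [-0.16 -0.51 -0.38] g 0.131 q [-0.24  0.43  1.74 -0.    0.97 -2.05]
0.0017508412808587479
glass pred [620.9  19.7 104.7] vs [619.8 19.3 105]
horn [([181.0, 215.0], 0.86)]
camera [([264.0, 144.0], 0.84)]
bottle [([451.0, 208.0], 0.55)]
pliers [([331.0, 244.0], 0.68), ([261.0, 149.0], 0.25)]
screwdriver [([324.0, 296.0], 0.58)]
mallet [([365.0, 353.0], 0.97)]
jar [([334.0, 225.0], 0.49)]
mouthpiece [([183.0, 216.0], 0.52), ([434.0, 308.0], 0.44)]
key_tray [([156.0, 353.0], 0.61), ([181.0, 216.0], 0.35)]
the job is handed in; nothing more can be done
None
```

View pics/diff.png

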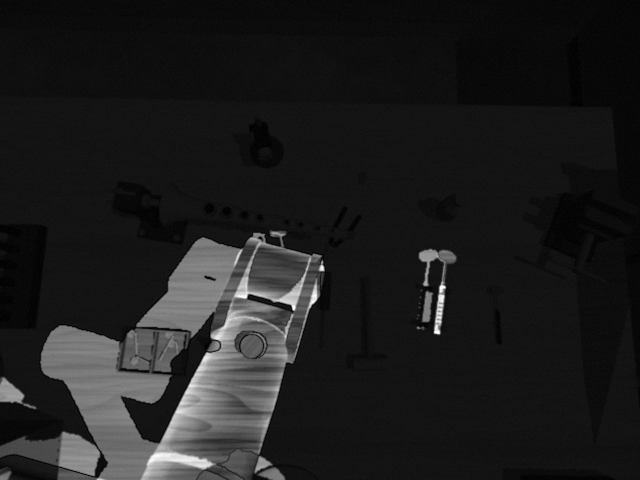

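I picked the large black mirror out of its rest by the grip and pitched it about 4° nose-down in the fingers. I then slid it under the tube and handed the job in at 19.9 s while still holding it; the finish call gave no verdict.

- **Tilt correction:** as grasped, the glass rose about 49.5°, close to the 6° limit. I pressed the tail lightly (about 8 N) on top of the rest's front upright to pitch it down. Afterwards the fits gave about 45.5 ± 1°.
- **Position:** the predicted glass centre at the end was (620.9, 19.7, 104.7) mm, against a measured target of (619.8, 19.3, 105). The arm was at rest, the grip was holding, and the wrist force was under 1 N.
- **Direction:** the glass faces about 12.5°, and the lens measured at 12.4°. Sighting along the camera body in the top view gave 11–14°. The same sighting in the side view gave 18°, and I set that one aside.
- **Disagreements:** before the last 2 mm forward correction, the top view put the glass about 2.7 mm short while the side view agreed. I took no overlay after that correction.
- **Bystanders:** the before/after top picture shows no shift outside the arm's silhouette and its shadow. The jar and part of the screwdriver were hidden by the arm, and the networks' jar and mouthpiece finds in that last picture were false. The arm stayed well above both.

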